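Fetch the felt wheel from behind the containers

TASK

Clear the bottle, the tin and the burr block that crowd around the felt wheel in the dark wooden rack: stand all three upright in the aluminium tray. Then take the felt wheel out and set it flat, hub up, in the middle of the cork disc on the pale board, and after that stand the bottle, the tin and the block back upright, each centred on the cork coaster where it stood at the start. Never tip the three over, and leave the felt cone and the brass collar in the rack where they lie.

Things in the scene. Friction and masses are not known exactly. Their poses are not given: they have to be found in the camera images.
- rack: Dark-wood tray fixed to the bench, 165 (x) x 225 (y) x 18 mm high, wall 6, floor 6 mm. Origin: centre of underside; z up. In its floor three flush cork coasters (68 mm) at (35, 68), (35, -68), (-38, 0) mm; one container stands on each (within 3 mm of centre), any of them on any. Felt wheel between them near (30, 0); cone and collar in the corners near (-56, 82) and (-56, -82).
- tray: Empty aluminium tray fixed to the bench, the side area: 250 (its x) x 120 (its y) x 18 mm high, wall 4 mm, floor 4 mm thick. Origin: centre of its underside; z up.
- board: Pale wooden board fixed to the bench, 120 x 120 x 14 mm thick, with a flush cork disc of 76 mm diameter in the middle of its top. Origin: centre of its underside, so the top is 14 mm above it.
- felt_wheel: Loose off-white felt polishing wheel lying flat, 60 mm diameter, 22 mm thick, with a steel hub standing up from its middle: a 28 mm flange 3 mm thick and on it a stem of 18 mm diameter, from 25 to 54 mm above the underside, by which it is picked. About 90 g. Origin: centre of its underside; z up along the stem.
- bottle: Loose upright amber glass bottle, body 48 mm diameter up to 72 mm, then a narrow neck and a black cap of 39 mm diameter from 86 to 113 mm above the underside. About 200 g. Origin: centre of its underside; z up.
- tin: Loose upright plain steel tin, a cylinder of 54 mm diameter (a bead near 70 mm height makes it 55) and 96 mm high. About 250 g. Origin: centre of its underside; z up.
- burr_block: Loose upright pale hardwood block with four short steel burrs in its top, 44 x 44 mm (along its x and y) and 98 mm high, the burrs reach 108 mm. About 180 g. Origin: centre of its underside; z up.
- felt_cone: Loose small off-white felt cone, 28 mm diameter at the foot, 28 mm high, standing in the rack; not to be moved. Origin: centre of its underside.
- collar: Loose small brass ring, 26 mm outer diameter, 12 mm high, lying in the rack; not to be moved. Origin: centre of its underside.

How it is judged:
By the outcome, as a careful person would: the job done as asked, in the order asked, and still so for the second after the job is handed in, with the robot touching nothing.
It also fails if it takes over 141 s, if anything falls off the work surface, if the arm or the gripper's body presses on something with over 40 N, if the wrist force passes 120 N, or if a joint passes its speed limit or range.

ROBOT

A 6-joint arm with a two-finger parallel gripper is mounted at the origin on the work surface. World frame = base frame: x ahead of the robot, y to its left, z up, the work surface at z = 0. Lengths are in mm, angles in rad, forces in N, time in s.
With the tool pointing down it reaches from about 350 to 775 mm from the base axis. Payload 7.3 kg.
Tool frame: the origin (TCP) lies on the centre line of the jaws, within the pads' length; the fingertips stand 22 mm ahead of it and the grasp point (between the pads) lies 3 mm ahead of it; z points along the fingers, y is the direction in which the jaws open and shut (so a half turn about z gives the same grasp; the last joint's range is limited). The gripper opens to 92 mm and grips with 3 to 60 N. Pads are 19 mm wide; open, the fingers measure 130 mm over their backs; the gripper's body (75 mm by 190 mm) begins 47 mm behind the grasp point.
Start: joints at [-1.298, 0.342, 1.524, -0, 1.275, -0.146], TCP at [213.523, -479.639, 217.741] pointing down, gripper open.
Joint ranges: [-2.53, 2.53], [-0.77, 2.02], [0.04, 2.7], [-1, 4.14], [0.28, 2.66], [-3.11, 3.11]. Speed limits (rad/s): [2.57, 2.57, 3.14, 3.14, 3.14, 3.14].

INTERFACE

Orientations are given as [roll, pitch, yaw] about the fixed x, y, z axes, in that order (R = Rz(yaw) Ry(pitch) Rx(roll)).
In Python, from plant import get_obs, capture, close_job gives the robot as it stands.
- The arm moves only by the tool carry_out, never from a script. Its arguments are lists of equal length, an entry for each row: "xyz": the shift along the tool's x, y, z scaled (see below), a list of three; "dr": the turn, a rotation vector about the tool's x, y, z scaled (see below), a list of three. A call has 1 to 8 rows; each row shifts and turns the commanded pose from where the row before left it, along the tool's axes as they then stand; what a row does not reach is not made up. The controller multiplies each number of a shift by 0.06 m and each number of a turn by 8 degrees. A row lasts 1/8 s, in which the tool goes at most 62.5 mm and 10.7 degrees, less where a joint would pass 70% of its speed; a pose out of reach is approached as far as the arm can. A call with a number of a shift or a turn outside -1 to 1 is refused whole. A call with a gripper value outside its range is refused whole. "gripper" is the gripper's target within -1 to 1 (fully open at 1, half-way at 0, shut at -1), set as the call begins (left out, the last holds). The fingers move at their own pace and stop on an object; the grip force is fixed at half the most. Time passes only in rows, so rows that do not move let the fingers close. It gives the time, the measured TCP pose, the force and the opening at its end, in the units of the state.
- get_obs(): the state, without advancing time (a new reading comes with each control period).
- capture(name): name is "scene" or "top"; returns a dict with "image" (400x640x3 uint8, blue, green, red), "fx", "fy", "cx", "cy" (pixels), "D" ([k1, k2, p1, p2, k3] as OpenCV has them; the pictures are not rectified), "pose" (4x4, takes a point from camera to world coordinates). Camera axes: x right, y up, looking along -z (the intrinsics and any distortion apply to the point x, -y, -z); pixel columns grow to the right and rows downward; lengths in mm; the calibration is good to about 2 mm. A picture is of the moment at which its call begins. There is no depth.
- close_job(): hands the job in, once; it reports no verdict.
The state is a dict: "time": time; "joint_positions": joint angles; "dq": joint speeds; "tau": joint torques, N m; "tool_pos": TCP position; "tcp_rot": TCP orientation; "contact_force": force on the tool from outside, world axes, zero at the start; "moment": the same for the moment, N m; "grip_width": finger opening in mm.
Only numpy, scipy, OpenCV 4.12 (cv2) and the standard library are available. Lean on these libraries where they do the work, as an engineer would, in place of code of your own. Each camera call takes 0.05 s, during which the arm holds its last target.

## Working session

There is one attempt and no reset: what is moved stays moved. The work goes in short steps, Python scripts to look and compute and a tool call to move; the robot and the scene stay as the last step left them, time stands still between calls to the robot, and variables do not carry over. Pictures are saved under pics/ and viewed, and the job is handed in when it is done.

Besides the shell and the picture viewer there is one more tool, called after "Request:" as name(argument=value, ...) on one line, values as JSON. carry_out: Moves the arm, as the interface text tells. Shifts and turns lie within -1 to 1; 1 stands for 0.06 m of shift or 8 degrees of turn. Its arguments: {"type":"object","properties":{"xyz":{"type":"array"},"dr":{"type":"array"},"gripper":{"type":"number"}},"required":["xyz","dr"]}

```bash
ls; mkdir -p pics
cat > h.py <<'E'
import numpy as np, cv2
from plant import get_obs, capture
def snap(n,f):
    c=capture(n); cv2.imwrite('pics/'+f,np.array(c['image'])); np.save('pics/'+f+'.npy',c,allow_pickle=True); return c
def load(f): return np.load('pics/'+f+'.npy',allow_pickle=True).item()
def K(c): return np.array([[c['fx'],0,c['cx']],[0,c['fy'],c['cy']],[0,0,1.]])
def ray(c,uv,z):
    p=cv2.undistortPoints(np.array(uv,float).reshape(-1,1,2),K(c),np.array(c['D'],float)).reshape(-1,2)
    d=np.c_[p[:,0],-p[:,1],-np.ones(len(p))]; T=np.array(c['pose']); d=d@T[:3,:3].T; o=T[:3,3]
    return o+d*((z-o[2])/d[:,2])[:,None]
def proj(c,P):
    T=np.array(c['pose']); q=(np.array(P,float).reshape(-1,3)-T[:3,3])@T[:3,:3]; q=q*[1,-1,-1]
    return cv2.projectPoints(q.reshape(-1,1,3),np.zeros(3),np.zeros(3),K(c),np.array(c['D'],float))[0].reshape(-1,2)
E
python3 - <<'E'
from h import *
print(get_obs())
for n in('scene','top'):
    c=snap(n,n+'0.png'); print(n,{k:v for k,v in c.items() if k!='image'})
E
```

```text
pics
{'time': 0.0, 'joint_positions': array([-1.29802146e+00,  3.42723639e-01,  1.52505807e+00,  2.24981539e-05,
        1.27540727e+00, -1.45979908e-01]), 'dq': array([-3.79673786e-05,  5.48328375e-04,  4.89945467e-04, -2.89932037e-03,
       -9.12586968e-05, -1.66479173e-04]), 'tau': array([ 6.98400145e-04, -4.31239271e+01, -2.44222051e+01,  7.17535196e-02,
        5.59863774e-02, -1.15131074e-04]), 'tool_pos': array([ 213.39307134, -479.19073714,  217.03018286]), 'tcp_rot': array([-3.14001643e+00, -2.53489246e-04,  4.18748011e-01]), 'contact_force': array([ 0.78141105, -0.0422804 ,  0.81043625]), 'moment': array([-0.0616367 , -0.02616675,  0.0713736 ]), 'grip_width': 91.42053406151673}
scene {'fx': 512.9910822088657, 'fy': 512.9910822088657, 'cx': 315.6980322618601, 'cy': 198.6243719982212, 'D': array([0.01249562, 0.        , 0.        , 0.        , 0.        ]), 'pose': array([[-7.83328790e-01, -4.08279115e-01,  4.68726115e-01,
         1.06619747e+03],
       [ 6.21368400e-01, -5.35218404e-01,  5.72225979e-01,
         7.01791384e+02],
       [ 1.72429272e-02,  7.39492680e-01,  6.72943725e-01,
         8.51625745e+02],
       [ 0.00000000e+00,  0.00000000e+00,  0.00000000e+00,
         1.00000000e+00]])}
top {'fx': 380.0583948769007, 'fy': 380.0583948769007, 'cx': 322.42147077569575, 'cy': 196.58831454745498, 'D': array([-0.08290088,  0.        ,  0.        ,  0.        ,  0.        ]), 'pose': array([[-1.85158573e-03,  9.86713252e-01, -1.62460857e-01,
         4.04898308e+02],
       [-9.99484556e-01, -7.03291436e-03, -3.13234742e-02,
        -3.62601684e+00],
       [-3.20498604e-02,  1.62319119e-01,  9.86217679e-01,
         8.29062233e+02],
       [ 0.00000000e+00,  0.00000000e+00,  0.00000000e+00,
         1.00000000e+00]])}
```

View pics/scene0.png

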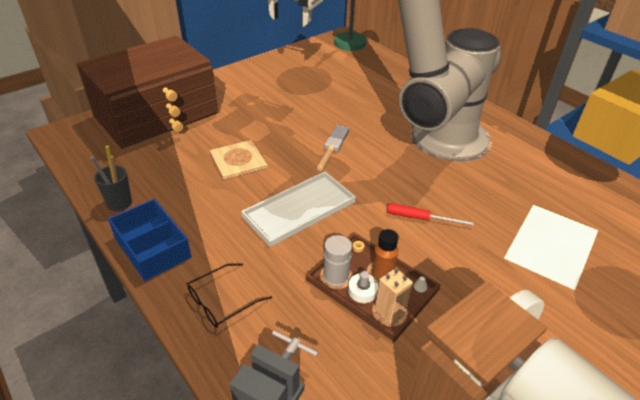

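View pics/top0.png

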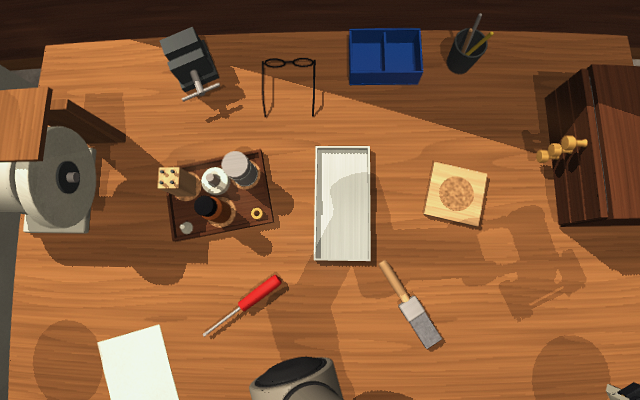

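Run:
```python
from h import *
t=load('top0.png')['image']; s=load('scene0.png')['image']
cv2.imwrite('pics/a.png',cv2.resize(t[140:250,150:285],None,fx=5.5,fy=5.5,interpolation=cv2.INTER_CUBIC)[:600])
cv2.imwrite('pics/b.png',cv2.resize(t[135:275,300:500],None,fx=4,fy=4,interpolation=cv2.INTER_CUBIC))
cv2.imwrite('pics/c.png',cv2.resize(s[220:340,295:450],None,fx=5,fy=5,interpolation=cv2.INTER_CUBIC))
```

```text
(no output)
```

View pics/a.png

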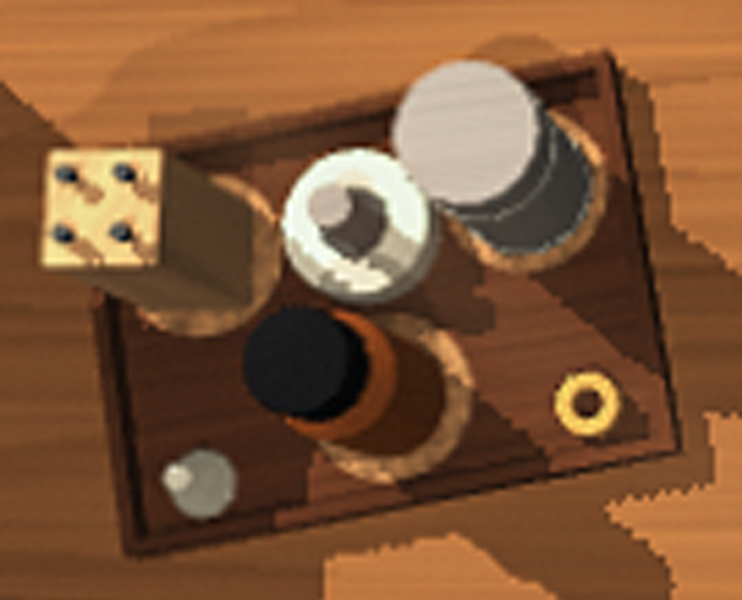

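View pics/b.png

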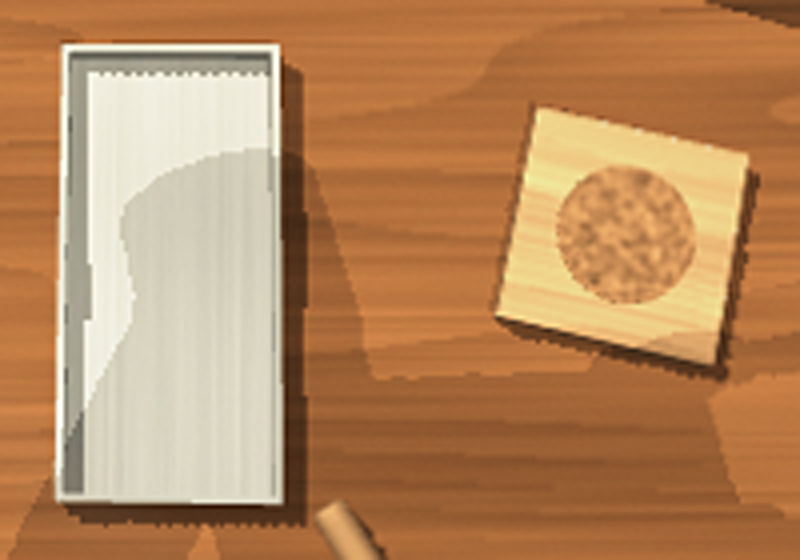

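View pics/c.png

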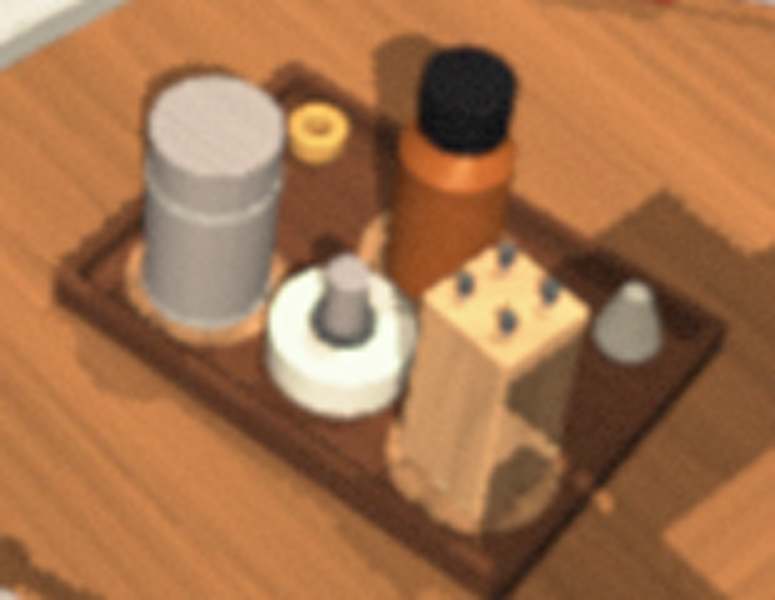

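```bash
cat > m.py <<'E'
from h import *
t=load('top0.png'); s=load('scene0.png')
A=lambda *p:np.array(p,float)/5.5+[150-.41,140-.41]
B=lambda *p:np.array(p,float)/4+[300-.375,135-.375]
C=lambda *p:np.array(p,float)/5+[295-.4,220-.4]
def tri(ut,us,z):
    a=ray(t,[ut],z)[0]; b=ray(s,[us],z)[0]; print(a.round(1),b.round(1)); 
if __name__=='__main__':
    print('rack corners TR BR BL'); print(ray(t,A((608,52),(680,450),(130,555)),18).round(1))
    print('scene: topcorner(BR), left(TR), right(BL), bottom(TL)'); print(ray(s,C((290,65),(60,270),(722,328),(497,590)),18).round(1))
    print('tin');tri(A(466,133),C(217,128),102)
    print('block');print(ray(t,A((48,150),(163,150),(162,268),(42,268)),104).round(1), ray(s,C((425,298),(507,245),(588,315),(505,368)),104).round(1))
    print('cap');tri(A(297,362),C(469,78),119)
    print('stem');tri(A(330,203),C(350,270),60)
    print('cone tip');tri(A(180,478),C(637,287),34)
    print('collar');tri(A(588,403),C(320,118),18)
    print('tray');print(ray(t,B((62,45),(280,45),(282,503),(57,500)),18).round(1))
    print('board');print(ray(t,B((536,105),(749,153),(717,365),(497,317)),14).round(1)); print('disc',ray(t,B((626,235)),14).round(1))
E
python3 m.py
```

```text
rack corners TR BR BL
[[646.9 160.9  18. ]
 [485.1 128.2  18. ]
 [443.8 347.9  18. ]]
scene: topcorner(BR), left(TR), right(BL), bottom(TL)
[[490.1 132.6  18. ]
 [644.5 162.9  18. ]
 [448.5 352.1  18. ]
 [608.7 383.2  18. ]]
tin
[592.2 195.1 102. ] [594.  198.2 102. ]
block
[[587.6 351.3 104. ]
 [587.  307.3 104. ]
 [543.1 304.8 104. ]
 [543.5 350.3 104. ]] [[589.1 311.5 104. ]
 [546.9 312.  104. ]
 [546.9 353.9 104. ]
 [588.4 352.4 104. ]]
cap
[506.3 247.5 119. ] [508.4 249.9 119. ]
stem
[576.2 258.5  60. ] [574.9 260.1  60. ]
cone tip
[473.  322.4  34. ] [471.9 323.6  34. ]
collar
[503.8 165.1  18. ] [501.1 165.   18. ]
tray
[[652.6  38.1  18. ]
 [651.3 -82.4  18. ]
 [401.7 -78.1  18. ]
 [403.7  40.4  18. ]]
board
[[ 617.2 -223.2   14. ]
 [ 589.5 -340.2   14. ]
 [ 472.9 -314.3   14. ]
 [ 499.9 -196.2   14. ]]
disc [[ 544.2 -268.8   14. ]]
```

Run:
```python
from h import *
t=load('top0.png'); s=load('scene0.png')
def T(ut,us):
    A=[];b=[]
    os_=[]
    for c,u in((t,ut),(s,us)):
        p0=ray(c,[u],0)[0]; o=np.array(c['pose'])[:3,3]; d=(p0-o)/np.linalg.norm(p0-o); P=np.eye(3)-np.outer(d,d); A.append(P); b.append(P@o); os_.append((o,d))
    X=np.linalg.lstsq(np.vstack(A),np.hstack(b),rcond=None)[0]
    print(X.round(0),[np.linalg.norm(np.cross(X-o,d)).round(1) for o,d in os_])
T((50,88),(430,332)); T((42,160),(487,288)); 
for z in (50,100,200,300): print(z, ray(t,[(97,180),(68,178),(50,88),(42,160)],z).round(0).tolist())
cv2.imwrite('pics/d.png',s['image'][250:400,380:640].repeat(3,0).repeat(3,1)[:600,:800])
cv2.imwrite('pics/e.png',t['image'][60:260,0:180].repeat(3,0).repeat(3,1)[:600,:800])
```

```text
[695. 495. 253.] [np.float64(2.4), np.float64(2.4)]
[567. 495. 247.] [np.float64(1.0), np.float64(1.0)]
50 [[574.0, 519.0, 50.0], [579.0, 590.0, 50.0], [799.0, 669.0, 50.0], [623.0, 662.0, 50.0]]
100 [[563.0, 485.0, 100.0], [568.0, 552.0, 100.0], [774.0, 625.0, 100.0], [609.0, 620.0, 100.0]]
200 [[541.0, 418.0, 200.0], [546.0, 476.0, 200.0], [723.0, 539.0, 200.0], [581.0, 534.0, 200.0]]
300 [[520.0, 351.0, 300.0], [523.0, 400.0, 300.0], [673.0, 453.0, 300.0], [553.0, 449.0, 300.0]]
```

View pics/d.png

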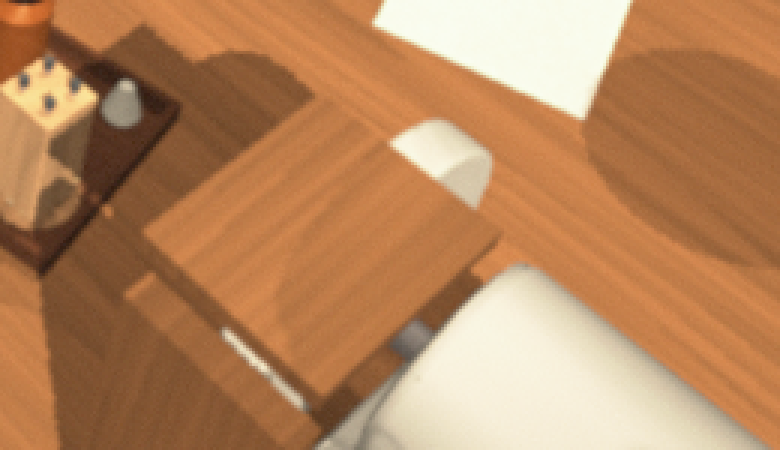

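View pics/e.png

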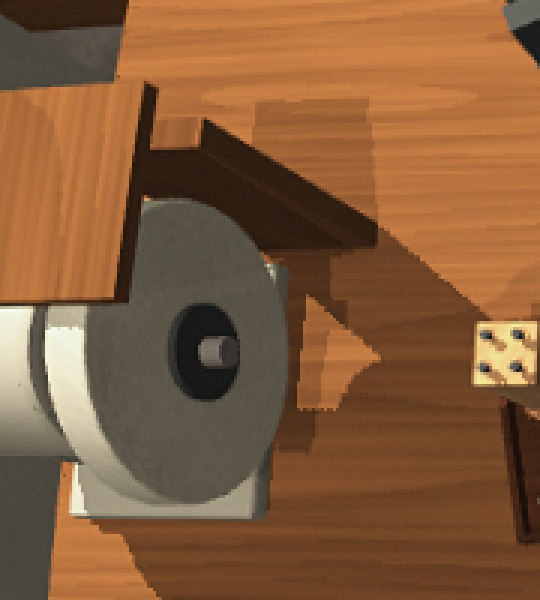

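Request:
carry_out(xyz=[[0,0,0],[0,0,0],[0,0,0],[0,0,0],[0,0,0],[0,0,0],[0,0,0],[0,0,0]], dr=[[0,0,-1],[0,0,-1],[0,0,-1],[0,0,-1],[0,0,-1],[0,0,-1],[0,0,-1],[0,0,-1]], gripper=1)

```text
time: 1.1
tool_pos: [213.4, -479.4, 217.3]
tcp_rot: [-3.141, -0.001, 1.54]
contact_force: [-0.4, 0.2, -0.3]
grip_width: 91.8
```

Request:
carry_out(xyz=[[0,0,0],[0.8,0.45,0],[0.8,0.45,0],[0.8,0.45,0],[0.8,0.45,0],[0.8,0.45,0],[0.8,0.45,0],[0.8,0.45,0]], dr=[[0,0,-0.25],[0,0,0],[0,0,0],[0,0,0],[0,0,0],[0,0,0],[0,0,0],[0,0,0]])

```text
time: 2.1
tool_pos: [403.2, -142.0, 217.8]
tcp_rot: [3.141, 0.0, 1.568]
contact_force: [0.5, -1.4, 0.0]
grip_width: 91.9
```

Request:
carry_out(xyz=[[0.8,0.45,0],[0.8,0.45,0],[0.8,0.45,0],[0.8,0.45,0],[0.8,0.45,0],[0.8,0.45,0],[0.7,0.45,0],[0,0,0]], dr=[[0,0,0],[0,0,0],[0,0,0],[0,0,0],[0,0,0],[0,0,0],[0,0,0],[0,0,0]])

```text
time: 3.1
tool_pos: [592.2, 189.3, 216.3]
tcp_rot: [-3.141, -0.0, 1.572]
contact_force: [-0.1, -0.5, -0.4]
grip_width: 91.8
```

Run:
```python
from h import *
o=get_obs(); p=o['tool_pos']; print(p.round(1),o['tcp_rot'])
for n in('scene','top'):
    c=snap(n,n+'1.png'); im=c['image'].copy()
    P=[[p[0]+dx,p[1]+dy,p[2]-22] for dx in(-46,46) for dy in(-9.5,9.5)]
    q=proj(c,P); print(q.round(1).tolist())
    x,y=(q.mean(0)).astype(int)
    cr=cv2.resize(im[y-60:y+60,max(x-75,0):x+75],None,fx=5,fy=5,interpolation=cv2.INTER_CUBIC)
    for k in q: cv2.circle(cr,tuple(int(v) for v in ((k-[max(x-75,0),y-60])*5+2)),3,(255,0,255),-1)
    cv2.imwrite(f'pics/f_{n}.png',cr)
```

```text
[592.2 189.3 216.3] [-3.14063052e+00 -3.27156992e-04  1.57236148e+00]
[[353.0, 195.7], [359.6, 201.0], [315.5, 216.0], [322.0, 221.8]]
[[228.2, 176.3], [217.5, 176.4], [230.4, 125.7], [219.9, 125.9]]
```

View pics/f_scene.png

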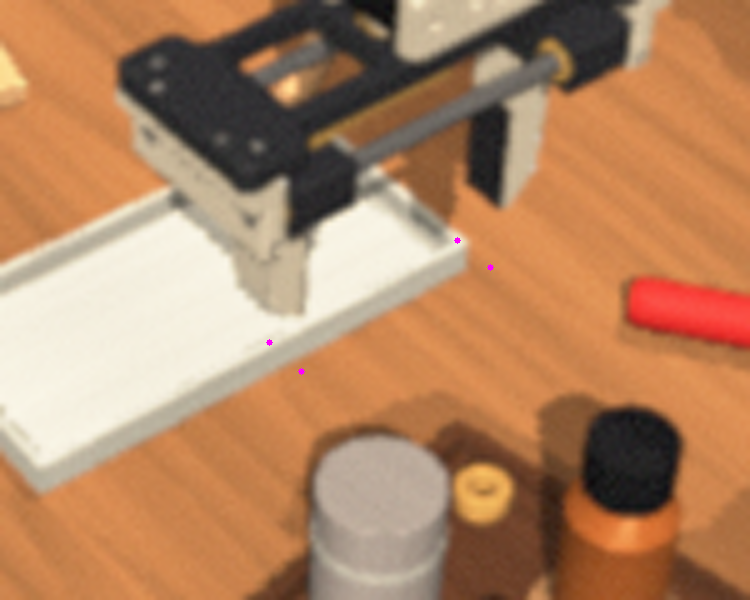

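View pics/f_top.png

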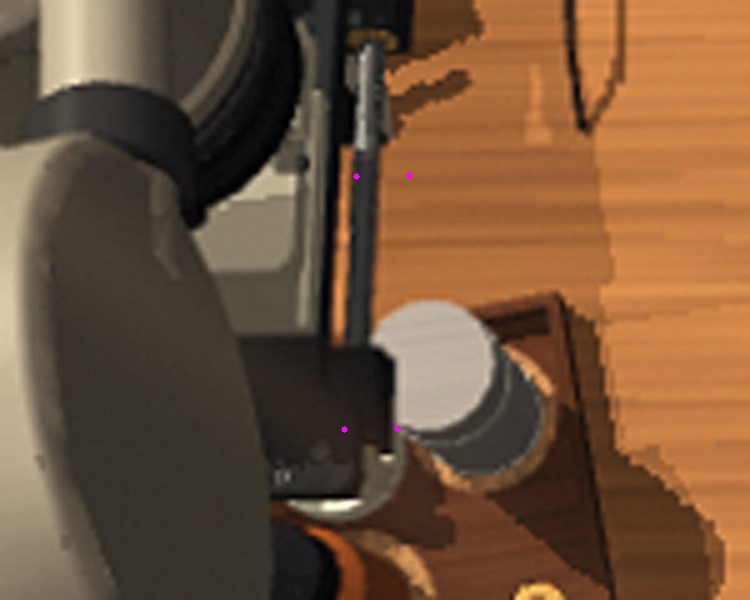

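Run:
```python
from h import *
o=get_obs(); p=o['tool_pos']; print(o['time'],p.round(1),o['dq'].round(4),o['joint_positions'])
c=snap('scene','scene2.png'); im=c['image'].copy()
print(get_obs()['time'])
for dz in(22,0,-20):
  q=proj(c,[[p[0]+dx,p[1]+dy,p[2]-dz] for dx in(-65,-46,46,65) for dy in(-9.5,9.5)])
  for k in q: cv2.circle(im,tuple(np.round(k).astype(int)),0,(255,0,255) if dz==22 else (0,255,0) if dz==0 else (255,255,0),-1)
cv2.imwrite('pics/g.png',cv2.resize(im[130:250,260:420],None,fx=5,fy=5,interpolation=cv2.INTER_NEAREST))
```

```text
3.2 [591.2 186.5 216.9] [-0.0273 -0.0247  0.0204 -0.0019 -0.0011 -0.0071] [ 1.82224536e-01  5.20970215e-01  1.24156890e+00 -4.40349165e-04
  1.38065299e+00  1.82653877e-01]
3.25
```

View pics/g.png

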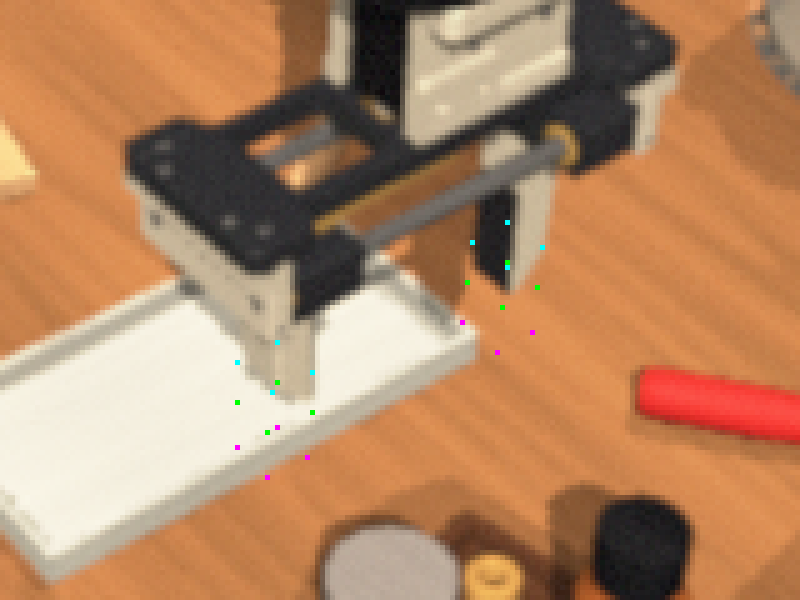

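Run:
```python
from h import *
c=snap('top','top2.png'); p=get_obs()['tool_pos']; print(p)
im=cv2.resize(c['image'][80:240,130:290],None,fx=5,fy=5,interpolation=cv2.INTER_CUBIC)[:600]
im=cv2.resize(c['image'][95:215,150:290],None,fx=5,fy=5,interpolation=cv2.INTER_CUBIC)
def box(x0,x1,y0,y1,z0,z1,col):
    P=np.array([[x,y,z] for x in(x0,x1) for y in(y0,y1) for z in(z0,z1)])+p
    q=(proj(c,P)-[150,95])*5+2
    for i in range(8):
        for b in(1,2,4):
            if not i&b: cv2.line(im,tuple(q[i].astype(int)),tuple(q[i|b].astype(int)),col,1)
for s in(-1,1): box(s*46,s*65,-9.5,9.5,-22,44,(255,0,255))
box(-95,95,-37.5,37.5,44,60,(0,255,0))
cv2.imwrite('pics/g2.png',im)
```

```text
[591.14976357 185.45585448 217.64235927]
```

View pics/g2.png

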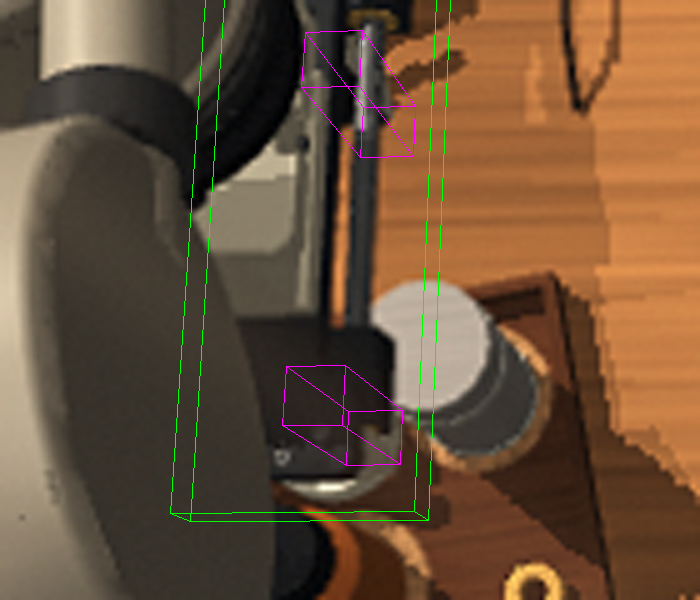

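```bash
cat > ov.py <<'E'
from h import *
def ov(f,off,x0,y0,w,h,out,p,s=5,op=46):
    c=load(f); im=cv2.resize(c['image'][y0:y0+h,x0:x0+w],None,fx=s,fy=s,interpolation=cv2.INTER_CUBIC)
    def box(a0,a1,b0,b1,z0,z1,col):
        P=np.array([[x,y,z] for x in(a0,a1) for y in(b0,b1) for z in(z0,z1)])+p+off
        q=(proj(c,P)-[x0,y0])*s+2
        for i in range(8):
            for b in(1,2,4):
                if not i&b: cv2.line(im,tuple(q[i].astype(int)),tuple(q[i|b].astype(int)),col,1)
    for k in(-1,1): box(k*op,k*(op+19),-9.5,9.5,-22,44,(255,0,255))
    box(-95,95,-37.5,37.5,44,60,(0,255,0))
    cv2.imwrite(out,im)
E
python3 - <<'E'
from ov import *
p=np.array([591.1,186,217.3])
ov('top2.png',[0,0,30],150,80,140,120,'pics/h1.png',p)
ov('scene2.png',[0,0,30],260,130,150,120,'pics/h2.png',p)
E
```

```text
(no output)
```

View pics/h1.png

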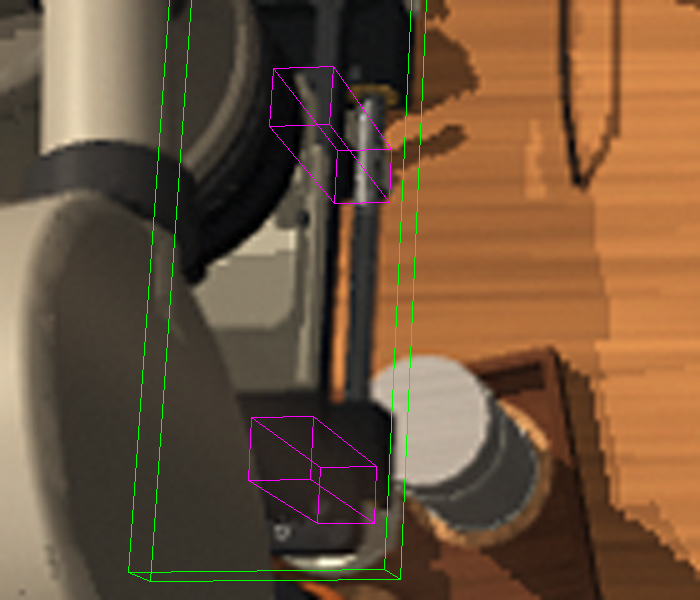

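View pics/h2.png

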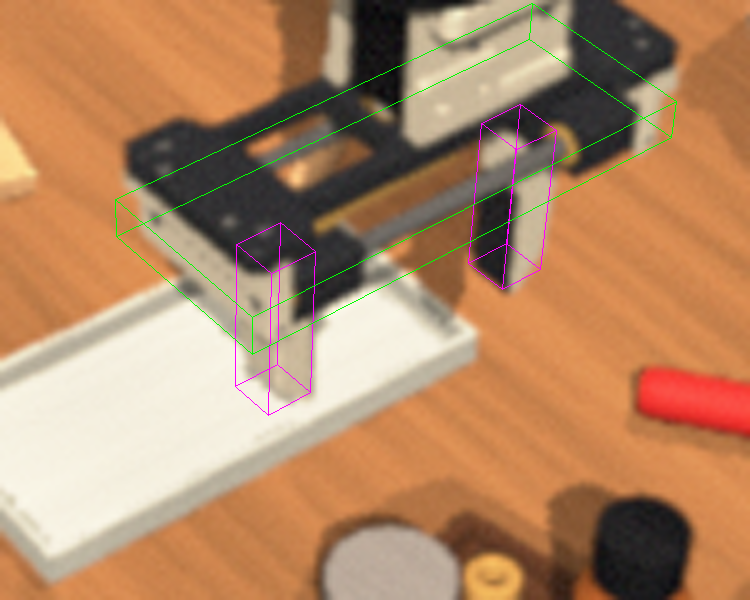

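Run:
```python
from h import *
c=load('scene0.png'); x0,y0,s=220,0,5
im=cv2.resize(c['image'][y0:110,x0:380],None,fx=s,fy=s,interpolation=cv2.INTER_CUBIC)
y=.4187; R=np.array([[np.cos(y),np.sin(y),0],[np.sin(y),-np.cos(y),0],[0,0,-1]])
for dz,col in((0,(255,0,255)),(30,(0,255,0))):
  for k in(-1,1):
    P=np.array([[a,b,z] for a in(-9.5,9.5) for b in(k*46,k*65) for z in(22,-44)])@R.T+[213.4,-479.3,217.5+dz]
    q=(proj(c,P)-[x0,y0])*s+2
    for i in range(8):
        for b in(1,2,4):
            if not i&b: cv2.line(im,tuple(q[i].astype(int)),tuple(q[i|b].astype(int)),col,1)
cv2.imwrite('pics/i.png',im)
```

```text
(no output)
```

View pics/i.png

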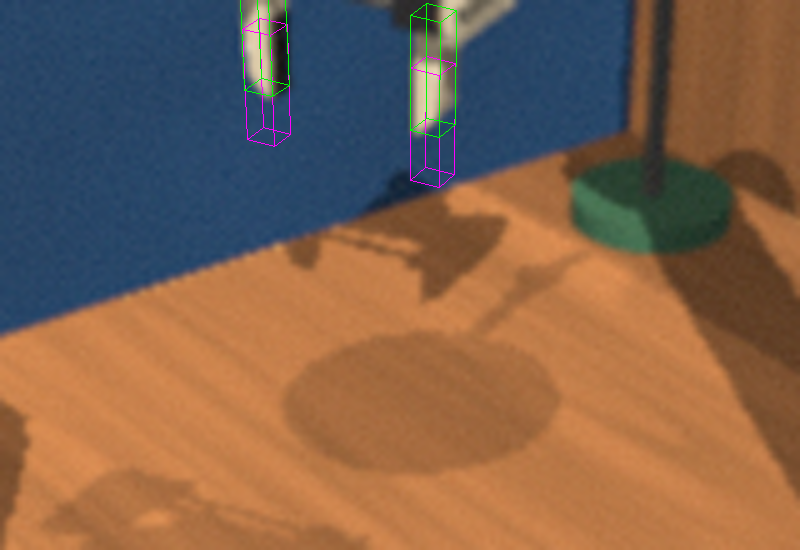

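Run:
```python
from h import *
for i in range(3):
    c=snap('scene','scene3.png'); o=get_obs(); print(o['time'],o['tool_pos'].round(2),o['dq'].round(3), o['tcp_rot'])
```

```text
3.35 [591.24 185.3  217.89] [-0.004 -0.007 -0.002  0.     0.002 -0.003] [-3.14143504e+00  3.36654477e-04  1.56895899e+00]
3.4 [591.34 185.28 218.03] [-0.002 -0.002 -0.004  0.001  0.002 -0.001] [3.14144920e+00 2.21002699e-04 1.56891995e+00]
3.45 [591.42 185.31 218.14] [ 0.002  0.001 -0.005  0.001 -0.    -0.002] [3.14123066e+00 1.23209595e-04 1.56900440e+00]
```

Request:
carry_out(xyz=[[0.18,0.03,0],[0,0,0.5],[0,0,0.5],[0,0,0.45],[0,0,0],[0,0,0],[0,0,0]], dr=[[0,0,0],[0,0,0],[0,0,0],[0,0,0],[0,0,0],[0,0,0],[0,0,0]])

```text
time: 4.32
tool_pos: [594.2, 197.4, 132.3]
tcp_rot: [3.139, -0.0, 1.571]
contact_force: [0.7, 0.5, 0.1]
grip_width: 92.0
```

Run:
```python
from ov import *
o=get_obs();p=o['tool_pos'];print(p)
snap('scene','scene4.png');snap('top','top4.png')
ov('scene4.png',[0,0,0],270,150,150,120,'pics/j2.png',p)
ov('top4.png',[0,0,0],170,100,140,120,'pics/j1.png',p)
```

```text
[594.21852418 197.3853965  132.29183453]
```

View pics/j2.png

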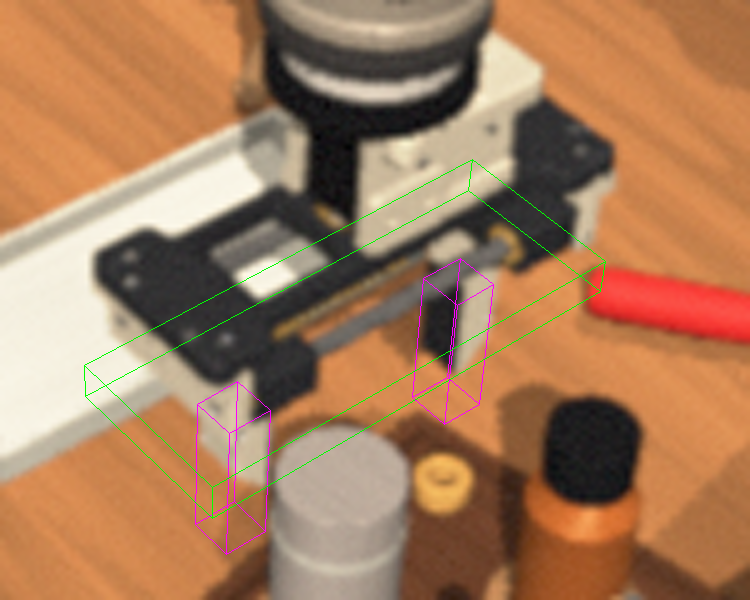

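View pics/j1.png

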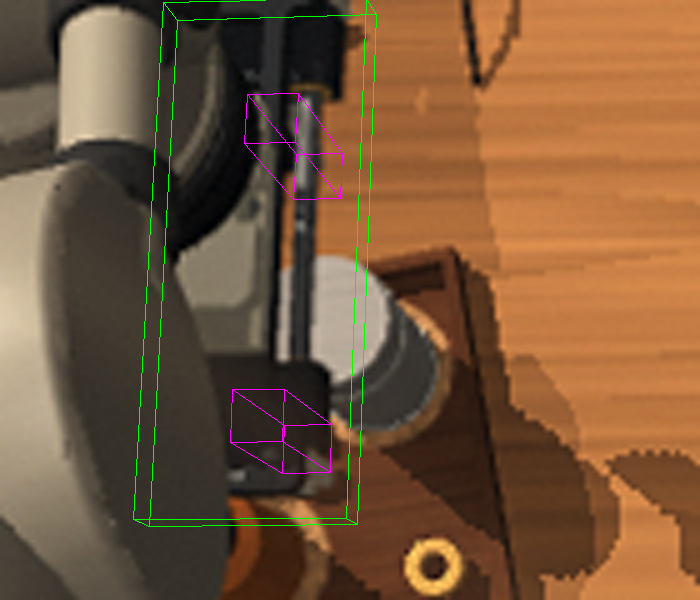

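Request:
carry_out(xyz=[[0,0,0.2],[0,0,0.2],[0,0,0.15],[0,0,0],[0,0,0]], dr=[[0,0,0],[0,0,0],[0,0,0],[0,0,0],[0,0,0]])

```text
time: 5.05
tool_pos: [593.6, 197.1, 97.8]
tcp_rot: [3.141, 0.0, 1.571]
contact_force: [0.1, 1.5, -0.1]
grip_width: 91.7
```

Run:
```python
from ov import *
o=get_obs();p=o['tool_pos'];print(p)
snap('scene','scene5.png');snap('top','top5.png')
ov('scene5.png',[0,0,0],270,150,150,120,'pics/k2.png',p)
ov('top5.png',[0,0,0],170,100,140,120,'pics/k1.png',p)
```

```text
[593.56612981 197.14605619  97.78750654]
```

View pics/k2.png

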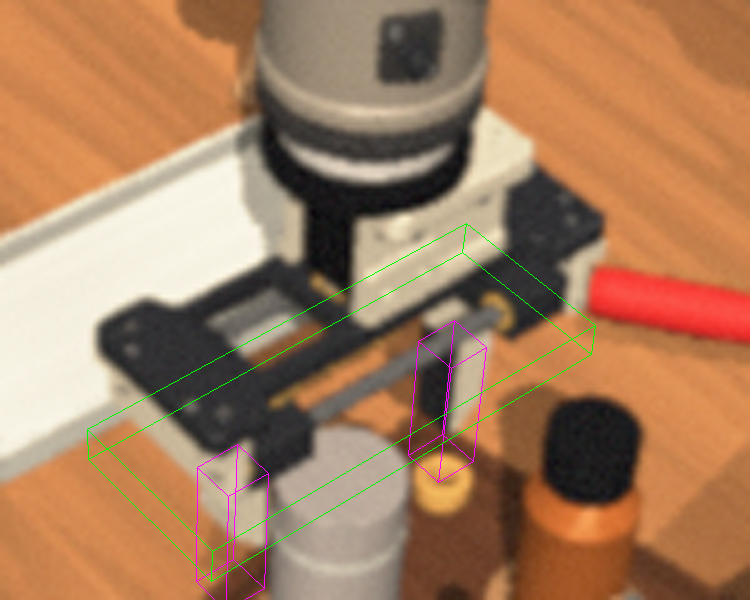

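View pics/k1.png

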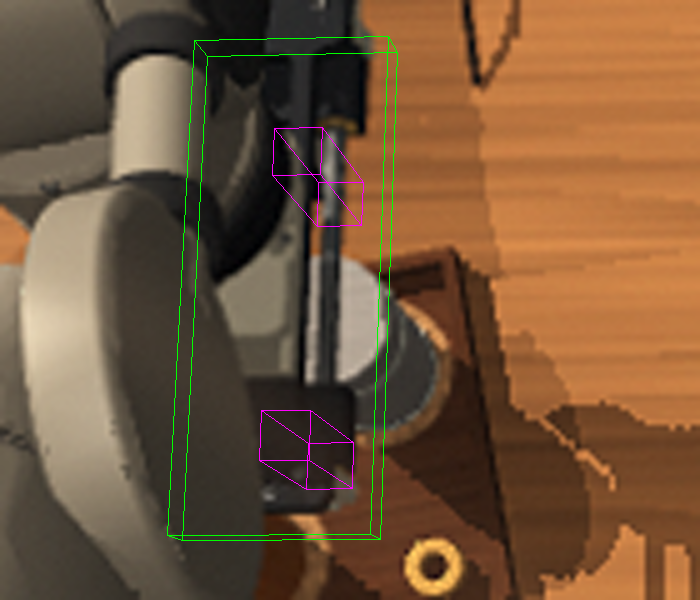

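Request:
carry_out(xyz=[[0,0,0.15],[0,0,0.15],[0,0,0.13],[0,0,0],[0,0,0]], dr=[[0,0,0],[0,0,0],[0,0,0],[0,0,0],[0,0,0]])

```text
time: 5.78
tool_pos: [593.5, 197.1, 72.0]
tcp_rot: [3.141, 0.0, 1.571]
contact_force: [0.1, 0.2, -0.5]
grip_width: 91.9
```

Run:
```python
from ov import *
o=get_obs();p=o['tool_pos'];print(p)
snap('scene','scene6.png');snap('top','top6.png')
ov('scene6.png',[0,0,25],270,150,150,120,'pics/l2.png',p)
ov('top6.png',[0,0,25],170,100,140,120,'pics/l1.png',p)
```

```text
[593.53129534 197.14945493  71.97900656]
```

View pics/l2.png

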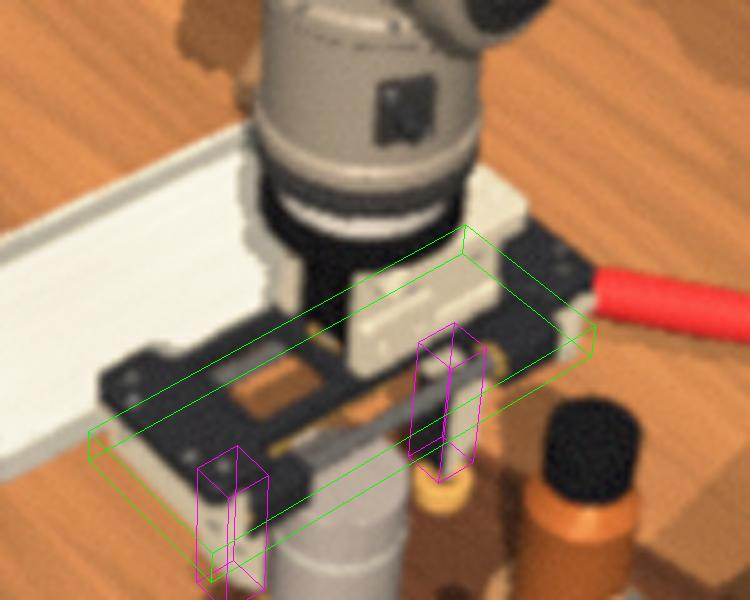

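View pics/l1.png

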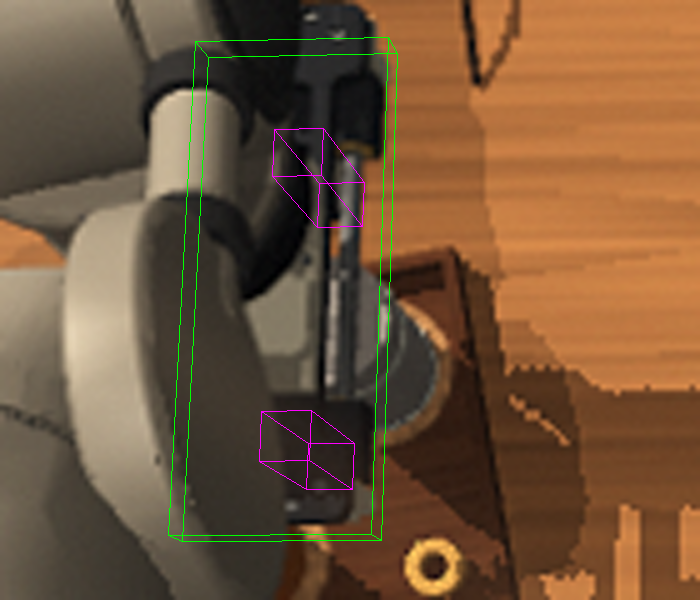

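Request:
carry_out(xyz=[[0,0,0],[0,0,0],[0,0,0],[0,0,0],[0,0,0],[0,0,0],[0,0,0],[0,0,0]], dr=[[0,0,0],[0,0,0],[0,0,0],[0,0,0],[0,0,0],[0,0,0],[0,0,0],[0,0,0]], gripper=-1)

```text
time: 6.88
tool_pos: [593.3, 197.1, 71.9]
tcp_rot: [-3.141, 0.0, 1.571]
contact_force: [-1.1, 0.1, 0.4]
grip_width: 53.6
```

Request:
carry_out(xyz=[[0,0,-0.1],[0,0,-0.2],[0,0,-0.3],[0,0,-0.3],[0,0,-0.2],[0,0,0],[0,0,0]], dr=[[0,0,0],[0,0,0],[0,0,0],[0,0,0],[0,0,0],[0,0,0],[0,0,0]])

```text
time: 7.75
tool_pos: [593.0, 197.0, 137.3]
tcp_rot: [-3.141, 0.0, 1.571]
contact_force: [0.2, -0.1, -1.8]
grip_width: 53.2
```

Run:
```python
from ov import *
o=get_obs();p=o['tool_pos'];print(p,o['contact_force'],o['grip_width'])
snap('scene','scene7.png');
ov('scene7.png',[0,0,29],270,130,150,120,'pics/l2.png',p,op=27)
```

```text
[592.98492285 197.00105297 137.28615062] [ 0.2010666  -0.10425019 -1.84140269] 53.23714361376055
```

View pics/l2.png

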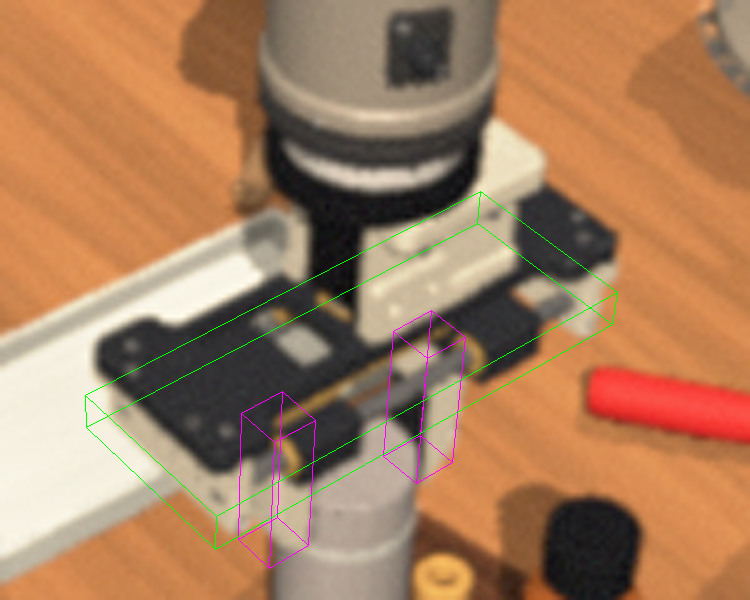

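Request:
carry_out(xyz=[[-0.4,0.05,0],[-0.7,0.05,0],[-0.7,0.05,0],[-0.7,0.05,0],[-0.7,0.05,0],[-0.4,0.05,0],[0,0,0],[0,0,0]], dr=[[0,0,0],[0,0,0],[0,0,0],[0,0,0],[0,0,0],[0,0,0],[0,0,0],[0,0,0]])

```text
time: 8.8
tool_pos: [611.0, -18.2, 137.4]
tcp_rot: [-3.141, -0.001, 1.571]
contact_force: [-0.6, 0.2, -1.4]
grip_width: 53.4
```

Request:
carry_out(xyz=[[0,0,0.2],[0,0,0.35],[0,0,0.3],[0,0,0.15],[0,0,0.05],[0,0,0],[0,0,0],[0,0,0]], dr=[[0,0,0],[0,0,0],[0,0,0],[0,0,0],[0,0,0],[0,0,0],[0,0,0],[0,0,0]])

```text
time: 9.8
tool_pos: [611.7, -19.0, 75.5]
tcp_rot: [3.14, 0.0, 1.571]
contact_force: [1.0, 0.8, -2.3]
grip_width: 53.2
```

Request:
carry_out(xyz=[[0,0,0.04],[0,0,0.04],[0,0,0],[0,0,0]], dr=[[0,0,0],[0,0,0],[0,0,0],[0,0,0]])

```text
time: 10.3
tool_pos: [611.3, -18.9, 70.0]
tcp_rot: [-3.141, 0.0, 1.571]
contact_force: [0.7, 0.4, -1.4]
grip_width: 53.6
```

Run:
```python
from ov import *
o=get_obs();p=o['tool_pos'];print(p,o['contact_force'],o['grip_width'])
snap('scene','scene8.png');
ov('scene8.png',[0,0,29],220,130,150,120,'pics/l3.png',p,op=27)
```

```text
[611.27535991 -18.86961535  69.98747219] [ 0.70086021  0.35034762 -1.38474595] 53.6249632753536
```

View pics/l3.png

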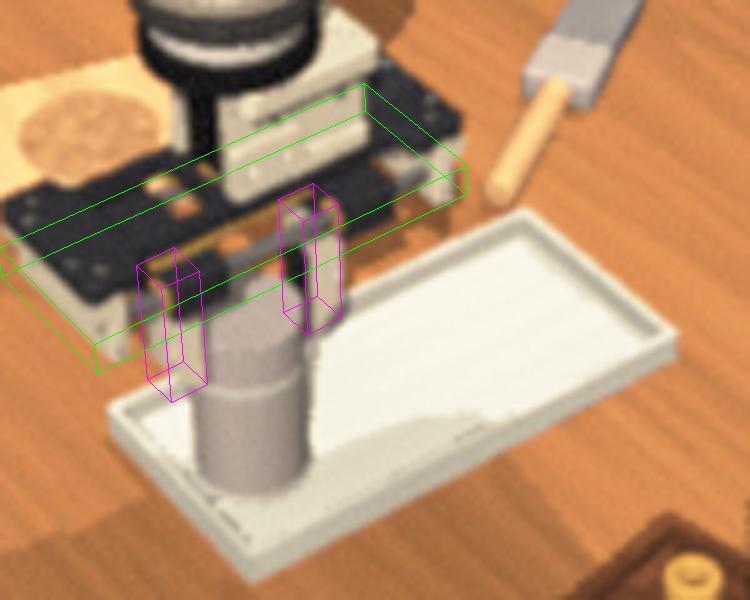

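Request:
carry_out(xyz=[[0,0,0.01],[0,0,0]], dr=[[0,0,0],[0,0,0]])

```text
time: 10.6
tool_pos: [611.4, -18.9, 69.9]
tcp_rot: [3.141, 0.0, 1.571]
contact_force: [-1.0, -0.3, 1.7]
grip_width: 53.7
```

Request:
carry_out(xyz=[[0,0,0],[0,0,0],[0,0,0],[0,0,0],[0,0,-0.3],[0,0,-0.6],[0,0,-0.6],[0,0,-0.3]], dr=[[0,0,0],[0,0,0],[0,0,0],[0,0,0],[0,0,0],[0,0,0],[0,0,0],[0,0,0]], gripper=1)

```text
time: 11.6
tool_pos: [612.2, -19.0, 179.9]
tcp_rot: [3.138, 0.001, 1.571]
contact_force: [0.3, 0.5, -0.1]
grip_width: 91.9
```

Request:
carry_out(xyz=[[0.4,-0.15,0],[0.7,-0.25,0],[0.7,-0.3,0],[0.7,-0.3,0],[0.7,-0.3,0],[0.7,-0.3,0],[0.56,-0.15,0],[0,0,0]], dr=[[0,0,0],[0,0,0],[0,0,0],[0,0,0],[0,0,0],[0,0,0],[0,0,0],[0,0,0]])

```text
time: 12.6
tool_pos: [503.9, 251.6, 176.4]
tcp_rot: [-3.139, 0.0, 1.575]
contact_force: [-0.3, 0.1, -0.4]
grip_width: 91.8
```

Request:
carry_out(xyz=[[0,0,0.3],[0,0,0.5],[0,0,0.4],[0,0,0],[0,0,0],[0,0,0]], dr=[[0,0,0],[0,0,0],[0,0,0],[0,0,0],[0,0,0],[0,0,0]])

```text
time: 13.35
tool_pos: [507.0, 248.8, 106.6]
tcp_rot: [3.14, -0.001, 1.571]
contact_force: [0.2, 0.2, 0.2]
grip_width: 92.0
```

Run:
```python
from ov import *
o=get_obs();p=o['tool_pos'];print(p,o['contact_force'],o['grip_width'])
snap('scene','scene9.png');snap('top','top9.png')
ov('scene9.png',[0,0,29],310,150,150,120,'pics/l4.png',p)
ov('top9.png',[0,0,29],150,110,150,120,'pics/l5.png',p)
```

```text
[506.97217724 248.84434834 106.59298372] [0.18957176 0.1728115  0.22036255] 92.0009725851225
```

View pics/l4.png

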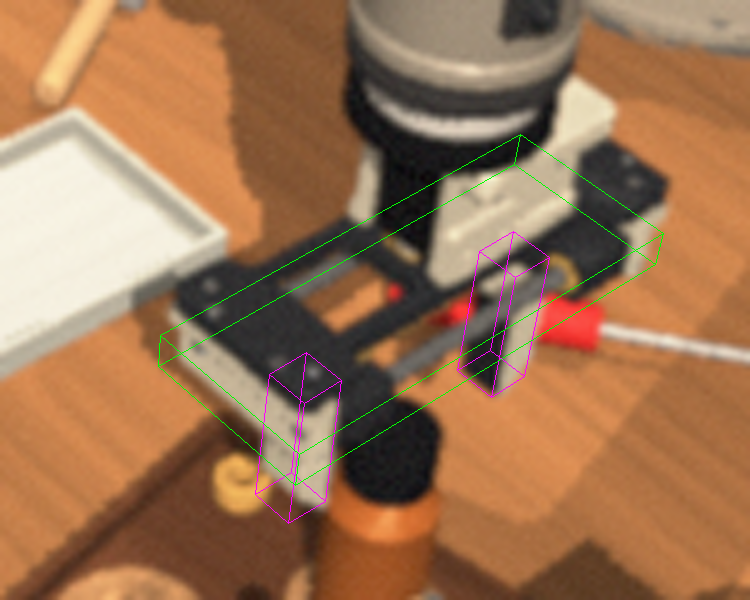

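View pics/l5.png

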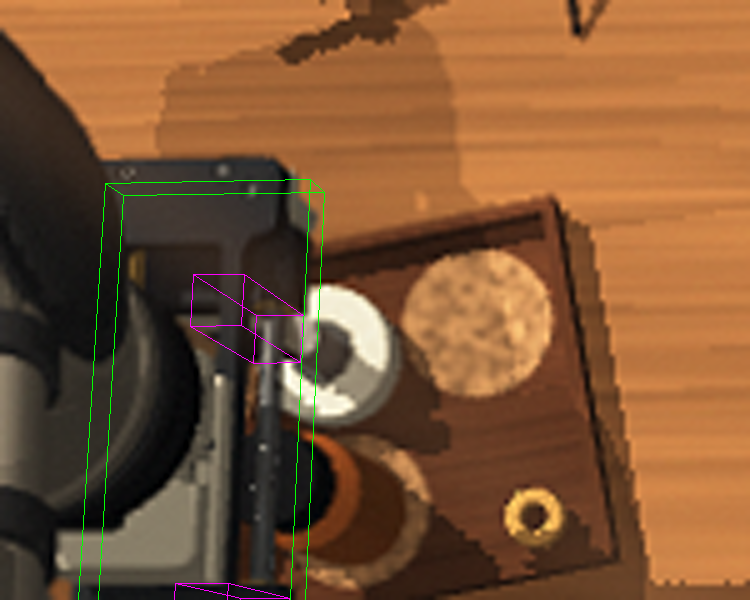

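Request:
carry_out(xyz=[[0,0,0.15],[0,0,0.19],[0,0,0],[0,0,0]], dr=[[0,0,0],[0,0,0],[0,0,0],[0,0,0]])

```text
time: 13.95
tool_pos: [506.4, 248.7, 84.9]
tcp_rot: [-3.141, 0.0, 1.571]
contact_force: [-0.6, -0.2, -0.0]
grip_width: 92.1
```

Request:
carry_out(xyz=[[0,0,0],[0,0,0],[0,0,0],[0,0,0],[0,0,0],[0,0,0],[0,0,0],[0,0,0]], dr=[[0,0,0],[0,0,0],[0,0,0],[0,0,0],[0,0,0],[0,0,0],[0,0,0],[0,0,0]], gripper=-1)

```text
time: 14.95
tool_pos: [506.5, 248.7, 85.1]
tcp_rot: [3.141, 0.0, 1.571]
contact_force: [-0.0, 0.8, 0.1]
grip_width: 38.4
```

Request:
carry_out(xyz=[[0,0,-0.1],[0,0,-0.2],[0,0,-0.3],[0,0,-0.3],[0,0,-0.2],[0,0,0],[0,0,0]], dr=[[0,0,0],[0,0,0],[0,0,0],[0,0,0],[0,0,0],[0,0,0],[0,0,0]])

```text
time: 15.82
tool_pos: [506.0, 248.6, 150.5]
tcp_rot: [-3.141, 0.0, 1.571]
contact_force: [0.2, -0.2, -1.7]
grip_width: 38.3
```

Request:
carry_out(xyz=[[-0.4,0.03,0],[-0.7,0.05,0],[-0.8,0.06,0],[-0.8,0.06,0],[-0.8,0.06,0],[-0.6,0.03,0],[-0.36,0.02,0],[0,0,0]], dr=[[0,0,0],[0,0,0],[0,0,0],[0,0,0],[0,0,0],[0,0,0],[0,0,0],[0,0,0]])

```text
time: 16.82
tool_pos: [524.6, -20.2, 150.3]
tcp_rot: [-3.14, -0.0, 1.568]
contact_force: [-0.1, 0.4, -2.5]
grip_width: 38.3
```

Run:
```python
from ov import *
o=get_obs();p=o['tool_pos'];print(p,o['contact_force'],o['grip_width'])
snap('scene','scene10.png')
ov('scene10.png',[0,0,29],220,130,150,120,'pics/m1.png',p,op=19)
```

```text
[524.61023088 -20.15971911 150.32255729] [-0.0939474   0.40937695 -2.52804154] 38.349361531299934
```

View pics/m1.png

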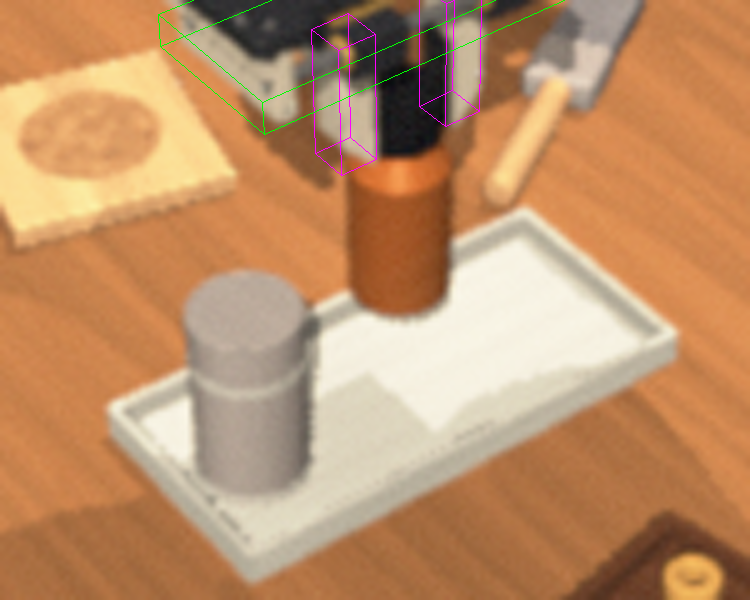

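Request:
carry_out(xyz=[[0,0,0.2],[0,0,0.35],[0,0,0.3],[0,0,0.15],[0,0,0.08],[0,0,0],[0,0,0],[0,0,0]], dr=[[0,0,0],[0,0,0],[0,0,0],[0,0,0],[0,0,0],[0,0,0],[0,0,0],[0,0,0]])

```text
time: 17.88
tool_pos: [525.2, -19.0, 86.8]
tcp_rot: [3.141, 0.0, 1.571]
contact_force: [-0.0, 0.4, -1.9]
grip_width: 38.2
```

Request:
carry_out(xyz=[[0,0,0.03],[0,0,0.02],[0,0,0],[0,0,0]], dr=[[0,0,0],[0,0,0],[0,0,0],[0,0,0]])

```text
time: 18.38
tool_pos: [524.9, -18.9, 83.3]
tcp_rot: [-3.142, 0.0, 1.571]
contact_force: [0.3, -0.9, -1.6]
grip_width: 38.4
```

Request:
carry_out(xyz=[[0,0,0.01],[0,0,0]], dr=[[0,0,0],[0,0,0]])

```text
time: 18.62
tool_pos: [525.1, -18.9, 83.1]
tcp_rot: [3.141, 0.0, 1.571]
contact_force: [-0.8, -0.2, 2.6]
grip_width: 38.1
```

Request:
carry_out(xyz=[[0,0,0],[0,0,0],[0,0,0],[0,0,0],[0,0,-0.3],[0,0,-0.5],[0,0,-0.5],[0,0,-0.3]], dr=[[0,0,0],[0,0,0],[0,0,0],[0,0,0],[0,0,0],[0,0,0],[0,0,0],[0,0,0]], gripper=0.35)

```text
time: 19.62
tool_pos: [525.4, -18.9, 180.3]
tcp_rot: [3.14, 0.0, 1.571]
contact_force: [-0.1, 0.0, -0.4]
grip_width: 61.8
```

Request:
carry_out(xyz=[[0.5,0.05,0],[0.8,0.1,0],[0.9,0.1,0],[0.9,0.1,0],[0.9,0.1,0],[0.9,0.1,0],[0.6,0.1,0],[0.3,0.03,0]], dr=[[0,0,0],[0,0,0],[0,0,0],[0,0,0],[0,0,0],[0,0,0],[0,0,0],[0,0,0]], gripper=1)

```text
time: 20.62
tool_pos: [565.5, 330.8, 178.2]
tcp_rot: [-3.141, 0.0, 1.573]
contact_force: [0.0, -0.1, -1.3]
grip_width: 91.7
```

Request:
carry_out(xyz=[[0,0,0],[0,0,0.4],[0,0,0.5],[0,0,0.3],[0,0,0],[0,0,0],[0,0,0]], dr=[[0,0,0],[0,0,0],[0,0,0],[0,0,0],[0,0,0],[0,0,0],[0,0,0]])

```text
time: 21.5
tool_pos: [566.5, 328.9, 108.0]
tcp_rot: [3.14, -0.001, 1.57]
contact_force: [0.5, 0.4, -0.0]
grip_width: 91.6
```

Run:
```python
from ov import *
o=get_obs();p=o['tool_pos'];print(p,o['contact_force'],o['grip_width'])
snap('scene','scene11.png');snap('top','top11.png')
ov('scene11.png',[0,0,29],330,190,150,120,'pics/n1.png',p)
ov('top11.png',[0,0,29],120,100,150,120,'pics/n2.png',p)
```

```text
[566.45868227 328.94416804 108.04203271] [ 0.5115216   0.36060214 -0.00761998] 91.6426871950502
```

View pics/n1.png

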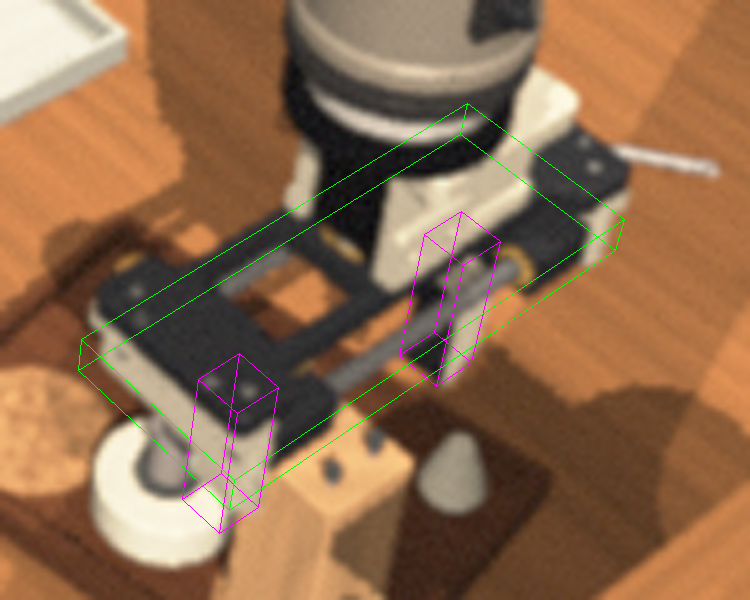

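View pics/n2.png

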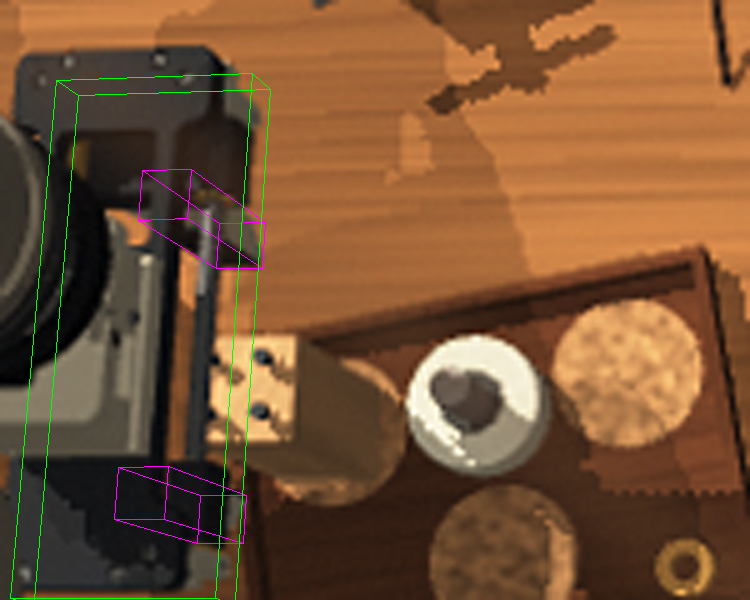

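Request:
carry_out(xyz=[[0.02,0,0.15],[0,0,0.2],[0,0,0.2],[0,0,0.17],[0,0,0],[0,0,0]], dr=[[0,0,0],[0,0,0],[0,0,0],[0,0,0],[0,0,0],[0,0,0]])

```text
time: 22.35
tool_pos: [566.0, 330.4, 63.7]
tcp_rot: [3.141, -0.0, 1.571]
contact_force: [0.7, -0.1, 0.4]
grip_width: 91.8
```

Request:
carry_out(xyz=[[0,0,0],[0,0,0],[0,0,0],[0,0,0],[0,0,0],[0,0,0],[0,0,0],[0,0,0]], dr=[[0,0,0],[0,0,0],[0,0,0],[0,0,0],[0,0,0],[0,0,0],[0,0,0],[0,0,0]], gripper=-1)

```text
time: 23.35
tool_pos: [565.8, 330.3, 63.5]
tcp_rot: [3.142, 0.0, 1.571]
contact_force: [-0.8, -1.2, -0.3]
grip_width: 44.0
```

Request:
carry_out(xyz=[[0,0,-0.1],[0,0,-0.2],[0,0,-0.3],[0,0,-0.3],[0,0,-0.3],[0,0,-0.2],[0,0,0],[0,0,0]], dr=[[0,0,0],[0,0,0],[0,0,0],[0,0,0],[0,0,0],[0,0,0],[0,0,0],[0,0,0]])

```text
time: 24.35
tool_pos: [565.4, 330.2, 146.9]
tcp_rot: [-3.141, 0.001, 1.571]
contact_force: [-0.1, 0.5, -2.1]
grip_width: 43.9
```

Request:
carry_out(xyz=[[-0.4,-0.2,0],[-0.8,-0.3,0],[-0.9,-0.3,0],[-0.9,-0.3,0],[-0.9,-0.3,0],[-0.9,-0.3,0],[-0.7,-0.25,0],[-0.32,-0.15,0]], dr=[[0,0,0],[0,0,0],[0,0,0],[0,0,0],[0,0,0],[0,0,0],[0,0,0],[0,0,0]])

```text
time: 25.35
tool_pos: [438.6, -20.7, 147.1]
tcp_rot: [-3.14, 0.0, 1.568]
contact_force: [0.6, -0.2, -1.8]
grip_width: 44.0
```

Request:
carry_out(xyz=[[0,0,0],[0,0,0],[0,0,0]], dr=[[0,0,0],[0,0,0],[0,0,0]])

```text
time: 25.72
tool_pos: [440.0, -18.1, 147.3]
tcp_rot: [-3.141, -0.0, 1.572]
contact_force: [-0.1, -0.3, -2.6]
grip_width: 43.9
```

Run:
```python
from ov import *
o=get_obs();p=o['tool_pos'];print(p,o['contact_force'],o['grip_width'])
c=snap('scene','scene12.png')
cv2.imwrite('pics/o1.png',cv2.resize(c['image'][90:310,220:460],None,fx=2.6,fy=2.6,interpolation=cv2.INTER_CUBIC))
```

```text
[440.00844194 -18.07565184 147.34698948] [-0.07646892 -0.28027082 -2.61026719] 43.93636293765841
```

View pics/o1.png

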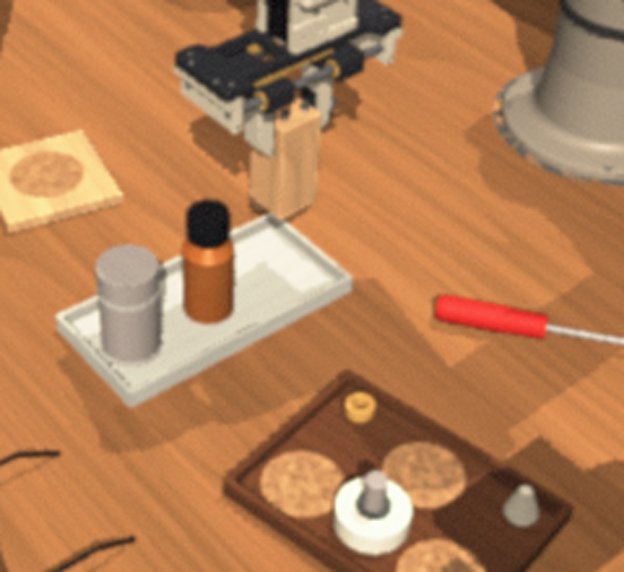

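Request:
carry_out(xyz=[[0,0,0.25],[0,0,0.4],[0,0,0.4],[0,0,0.2],[0,0,0.11],[0,0,0],[0,0,0],[0,0,0]], dr=[[0,0,0],[0,0,0],[0,0,0],[0,0,0],[0,0,0],[0,0,0],[0,0,0],[0,0,0]])

```text
time: 26.78
tool_pos: [440.1, -19.0, 66.4]
tcp_rot: [3.14, 0.0, 1.571]
contact_force: [-0.3, 0.3, -1.9]
grip_width: 43.8
```

Request:
carry_out(xyz=[[0,0,0],[0,0,0],[0,0,0]], dr=[[0,0,0],[0,0,0],[0,0,0]])

```text
time: 27.15
tool_pos: [439.8, -18.9, 66.0]
tcp_rot: [3.141, 0.0, 1.571]
contact_force: [-0.4, 0.4, -1.5]
grip_width: 43.4
```

Request:
carry_out(xyz=[[0,0,0.04],[0,0,0.03],[0,0,0],[0,0,0],[0,0,0]], dr=[[0,0,0],[0,0,0],[0,0,0],[0,0,0],[0,0,0]])

```text
time: 27.78
tool_pos: [439.8, -18.9, 61.7]
tcp_rot: [3.142, 0.0, 1.571]
contact_force: [-0.1, 0.2, -1.8]
grip_width: 43.8
```

Request:
carry_out(xyz=[[0,0,0.01],[0,0,0]], dr=[[0,0,0],[0,0,0]])

```text
time: 28.02
tool_pos: [439.8, -18.9, 61.4]
tcp_rot: [3.141, 0.0, 1.571]
contact_force: [-1.5, -0.2, 4.4]
grip_width: 43.8
```

Request:
carry_out(xyz=[[0,0,0],[0,0,0],[0,0,0],[0,0,0],[0,0,-0.3],[0,0,-0.5],[0,0,-0.5],[0,0,-0.6]], dr=[[0,0,0],[0,0,0],[0,0,0],[0,0,0],[0,0,0],[0,0,0],[0,0,0],[0,0,0]], gripper=0.4)

```text
time: 29.02
tool_pos: [439.3, -18.8, 175.8]
tcp_rot: [-3.141, -0.0, 1.571]
contact_force: [0.5, -0.1, 0.1]
grip_width: 64.2
```

Run:
```python
from ov import *
print(get_obs()['tool_pos'])
c=snap('scene','s13.png');t=snap('top','t13.png')
cv2.imwrite('pics/p1.png',cv2.resize(c['image'][225:345,300:450],None,fx=5,fy=5,interpolation=cv2.INTER_CUBIC))
cv2.imwrite('pics/p2.png',cv2.resize(t['image'][135:255,145:295],None,fx=5,fy=5,interpolation=cv2.INTER_CUBIC))
```

```text
[439.31806474 -18.781938   175.7914082 ]
```

View pics/p1.png

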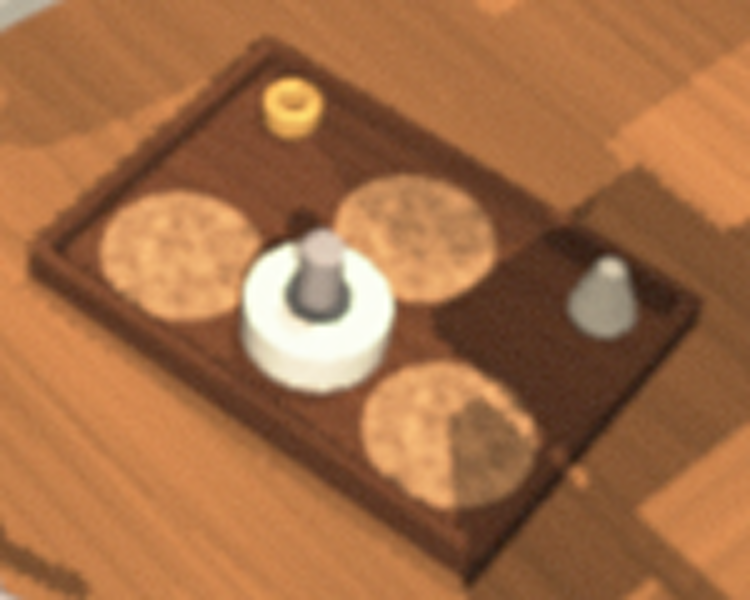

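View pics/p2.png

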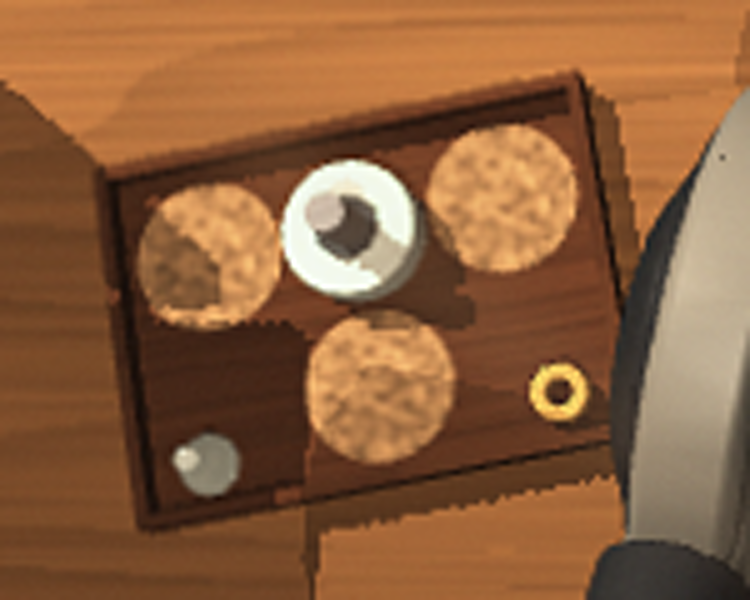

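Run:
```python
from h import *
c=load('s13.png');t=load('t13.png')
S=lambda *p:np.array(p,float)/5+[300-.4,225-.4]
T=lambda *p:np.array(p,float)/5+[145-.4,135-.4]
a=ray(t,T((503,197.5),(209.5,256),(381,387.5)),6);b=ray(c,S((179.5,256),(449,434),(415,238)),6)
print('coasters tin,block,bottle');print(a.round(1),b.round(1))
print(ray(t,T((325,210)),60).round(1),ray(t,T((350.5,227.5)),28).round(1),ray(c,S((323,243)),60).round(1))
# fit rack pose to coasters
L=np.array([[35,-68],[35,68],[-38,0]])
for P in(a,b):
    A=L-L.mean(0);B=P[:,:2]-P[:,:2].mean(0);H=A.T@B
    th=np.arctan2(H[0,1]-H[1,0],H[0,0]+H[1,1]); R=np.array([[np.cos(th),-np.sin(th)],[np.sin(th),np.cos(th)]])
    print(np.degrees(th),((A@R.T)+P[:,:2].mean(0)).round(1).tolist())
```

```text
coasters tin,block,bottle
[[592.8 195.6   6. ]
 [567.4 329.4   6. ]
 [507.3 247.7   6. ]] [[594.  196.9   6. ]
 [567.2 330.7   6. ]
 [508.4 250.5   6. ]]
[[576.  258.5  60. ]] [[575.1 257.6  28. ]] [[574.8 258.9  60. ]]
10.970269530615093 [[592.6, 195.4], [566.8, 328.9], [508.0, 248.3]]
11.075579103643008 [[593.5, 197.3], [567.3, 330.8], [508.8, 250.0]]
```

Request:
carry_out(xyz=[[0.3,0.15,0],[0.6,0.3,0],[0.7,0.35,0],[0.8,0.38,0],[0.8,0.38,0],[0.7,0.35,0],[0.5,0.25,0],[0.22,0.11,0]], dr=[[0,0,0],[0,0,0],[0,0,0],[0,0,0],[0,0,0],[0,0,0],[0,0,0],[0,0,0]], gripper=0.4)

```text
time: 30.12
tool_pos: [575.8, 259.7, 173.5]
tcp_rot: [-3.14, 0.001, 1.572]
contact_force: [-0.2, -0.5, -0.5]
grip_width: 64.4
```

Request:
carry_out(xyz=[[0,0,0.3],[0,0,0.6],[0,0,0.6],[0,0,0.4],[0,0,0],[0,0,0],[0,0,0]], dr=[[0,0,0],[0,0,0],[0,0,0],[0,0,0],[0,0,0],[0,0,0],[0,0,0]])

```text
time: 31.0
tool_pos: [576.8, 258.4, 62.6]
tcp_rot: [3.139, -0.001, 1.571]
contact_force: [-0.8, 0.5, 0.1]
grip_width: 64.1
```

Run:
```python
from ov import *
o=get_obs();p=o['tool_pos'];print(p,o['contact_force'],o['grip_width'])
snap('scene','scene14.png')
ov('scene14.png',[0,0,29],300,190,150,120,'pics/q1.png',p,op=32)
```

```text
[576.80848816 258.36590844  62.57553104] [-0.80154877  0.54414912  0.12411346] 64.05787066975547
```

View pics/q1.png

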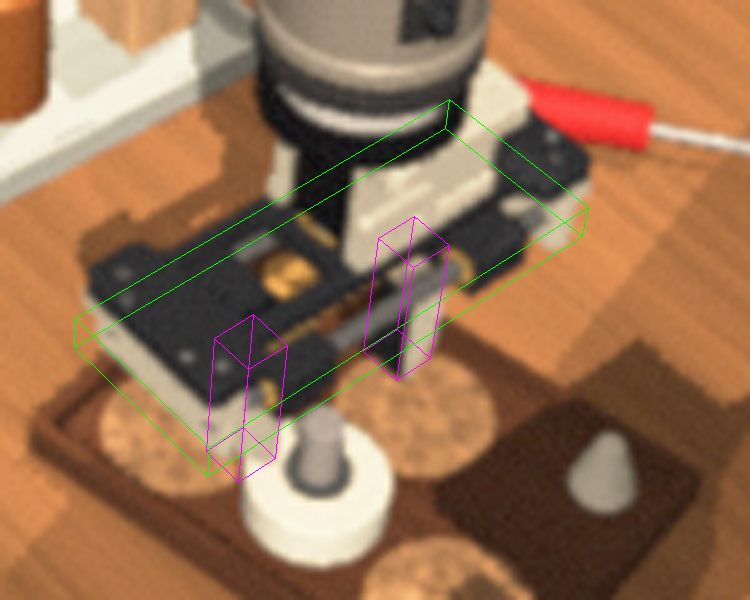

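Request:
carry_out(xyz=[[0,-0.01,0.15],[0,0,0.2],[0,0,0.11],[0,0,0],[0,0,0],[0,0,0]], dr=[[0,0,0],[0,0,0],[0,0,0],[0,0,0],[0,0,0],[0,0,0]])

```text
time: 31.8
tool_pos: [575.7, 258.4, 33.9]
tcp_rot: [3.141, -0.0, 1.571]
contact_force: [-0.1, 0.1, 1.0]
grip_width: 64.4
```

Request:
carry_out(xyz=[[0,0,0],[0,0,0],[0,0,0],[0,0,0],[0,0,0],[0,0,0],[0,0,0],[0,0,0]], dr=[[0,0,0],[0,0,0],[0,0,0],[0,0,0],[0,0,0],[0,0,0],[0,0,0],[0,0,0]], gripper=-1)

```text
time: 32.8
tool_pos: [575.3, 258.3, 33.4]
tcp_rot: [-3.141, 0.0, 1.571]
contact_force: [-0.1, 0.5, 0.0]
grip_width: 16.9
```

Request:
carry_out(xyz=[[0,0,-0.1],[0,0,-0.2],[0,0,-0.4],[0,0,-0.5],[0,0,-0.5],[0,0,-0.5],[0,0,-0.3],[0,0,0]], dr=[[0,0,0],[0,0,0],[0,0,0],[0,0,0],[0,0,0],[0,0,0],[0,0,0],[0,0,0]])

```text
time: 33.8
tool_pos: [576.3, 258.6, 186.0]
tcp_rot: [3.137, -0.001, 1.571]
contact_force: [-0.1, 0.3, -1.4]
grip_width: 17.1
```

Run:
```python
from ov import *
o=get_obs();p=o['tool_pos'];print(p,o['contact_force'],o['grip_width'])
c=snap('scene','s15.png')
cv2.imwrite('pics/r1.png',cv2.resize(c['image'][150:300,300:450],None,fx=3.6,fy=3.6,interpolation=cv2.INTER_CUBIC))
cv2.imwrite('pics/r2.png',cv2.resize(c['image'][130:190,200:280],None,fx=8,fy=8,interpolation=cv2.INTER_CUBIC))
```

```text
[576.29631291 258.6463512  185.98883176] [-0.09496323  0.32855901 -1.39491169] 17.12284619466751
```

View pics/r1.png

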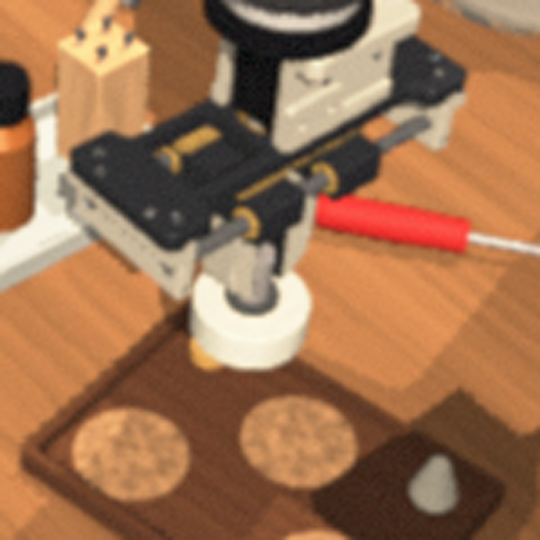

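View pics/r2.png

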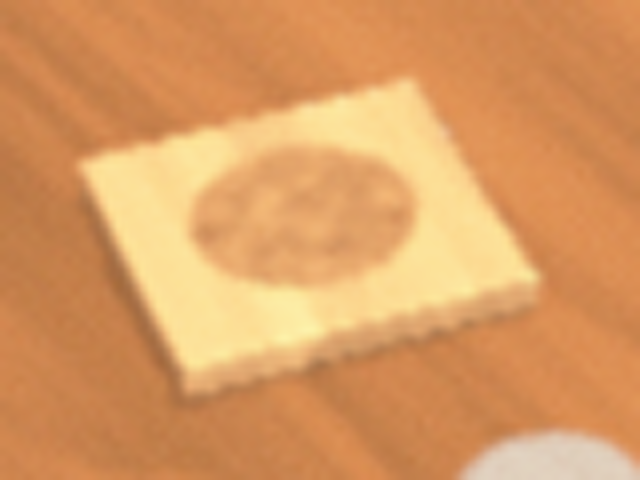

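Run:
```python
from h import *
c=load('s15.png')
q=ray(c,np.array([(303,215),(82,163),(410,80),(540,280),(187,372)])/8+[200-.44,130-.44],14);print(q.round(1),q[1:].mean(0))
```

```text
[[ 544.6 -266.9   14. ]
 [ 588.4 -335.9   14. ]
 [ 474.7 -309.6   14. ]
 [ 501.6 -191.    14. ]
 [ 617.  -219.8   14. ]] [ 545.43715179 -264.06347889   14.        ]
```

Request:
carry_out(xyz=[[-0.4,-0.05,0],[-0.7,-0.05,0],[-0.9,-0.05,0],[-0.9,-0.05,0],[-0.9,-0.05,0],[-0.9,-0.05,0],[-0.9,-0.05,0],[-0.9,-0.05,0]], dr=[[0,0,0],[0,0,0],[0,0,0],[0,0,0],[0,0,0],[0,0,0],[0,0,0],[0,0,0]])

```text
time: 34.85
tool_pos: [550.5, -133.2, 182.5]
tcp_rot: [-3.14, -0.001, 1.571]
contact_force: [0.2, 0.5, -0.7]
grip_width: 17.5
```

Request:
carry_out(xyz=[[-0.9,-0.05,0],[-0.7,-0.05,0],[-0.5,-0.03,0],[-0.17,0,0],[0,0,0],[0,0,0],[0,0,0]], dr=[[0,0,0],[0,0,0],[0,0,0],[0,0,0],[0,0,0],[0,0,0],[0,0,0]])

```text
time: 35.72
tool_pos: [543.8, -266.6, 183.6]
tcp_rot: [3.142, -0.0, 1.572]
contact_force: [1.0, -0.5, -0.6]
grip_width: 17.2
```

Request:
carry_out(xyz=[[-0.02,0.01,0.3],[0,0,0.6],[0,0,0.6],[0,0,0.4],[0,0,0.2],[0,0,0.1],[0,0,0],[0,0,0]], dr=[[0,0,0],[0,0,0],[0,0,0],[0,0,0],[0,0,0],[0,0,0],[0,0,0],[0,0,0]])

```text
time: 36.72
tool_pos: [544.7, -269.4, 52.5]
tcp_rot: [3.14, 0.001, 1.571]
contact_force: [0.7, -0.3, -0.5]
grip_width: 17.0
```

Request:
carry_out(xyz=[[0,0,0],[0,0,0],[0,0,0]], dr=[[0,0,0],[0,0,0],[0,0,0]])

```text
time: 37.1
tool_pos: [544.2, -269.1, 51.7]
tcp_rot: [3.141, 0.0, 1.571]
contact_force: [-1.0, 0.5, -1.1]
grip_width: 17.2
```

Run:
```python
from ov import *
o=get_obs();p=o['tool_pos'];print(p,o['contact_force'],o['grip_width'])
c=snap('scene','s16.png');t=snap('top','t16.png')
cv2.imwrite('pics/u1.png',cv2.resize(c['image'][100:220,180:330],None,fx=5,fy=5,interpolation=cv2.INTER_CUBIC))
cv2.imwrite('pics/u2.png',cv2.resize(t['image'][140:260,400:550],None,fx=5,fy=5,interpolation=cv2.INTER_CUBIC))
```

```text
[ 544.18173613 -269.12468059   51.68931719] [-1.00034779  0.48277897 -1.12176095] 17.183995569076227
```

View pics/u1.png

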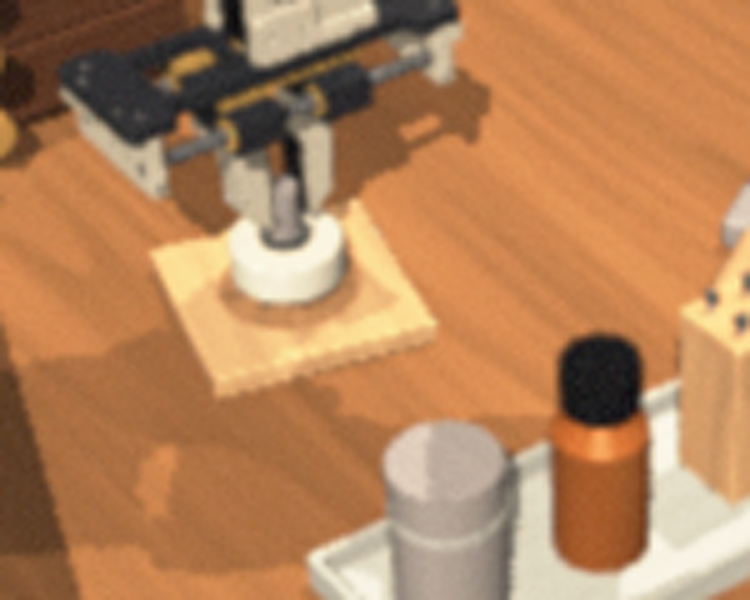

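View pics/u2.png

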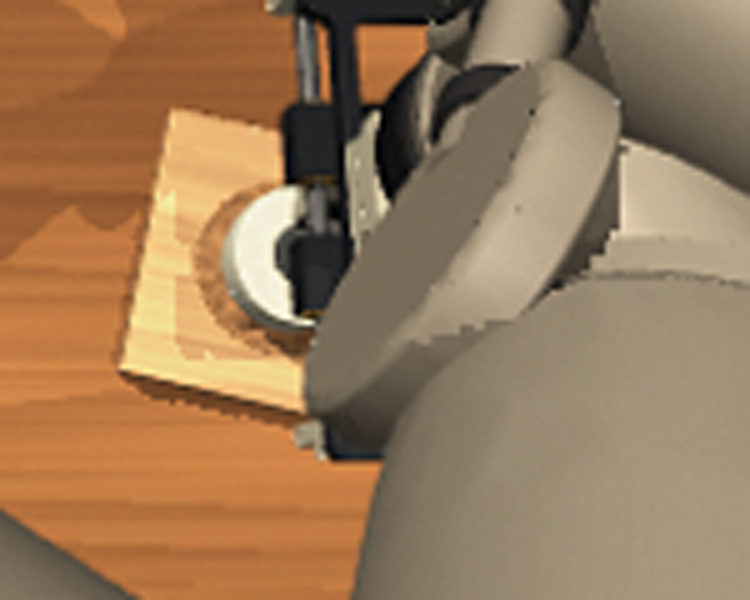

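Request:
carry_out(xyz=[[0.02,0.01,0.1],[0,0,0.05],[0,0,0],[0,0,0],[0,0,0]], dr=[[0,0,0],[0,0,0],[0,0,0],[0,0,0],[0,0,0]])

```text
time: 37.83
tool_pos: [544.8, -267.9, 42.7]
tcp_rot: [3.141, 0.0, 1.571]
contact_force: [-0.1, -0.1, -0.8]
grip_width: 17.2
```

Run:
```python
from ov import *
o=get_obs();p=o['tool_pos'];print(p,o['contact_force'],o['grip_width'])
c=snap('scene','s17.png');t=snap('top','t17.png')
cv2.imwrite('pics/v1.png',cv2.resize(c['image'][130:190,200:280],None,fx=8,fy=8,interpolation=cv2.INTER_CUBIC))
cv2.imwrite('pics/v2.png',cv2.resize(t['image'][150:230,415:480],None,fx=7,fy=7,interpolation=cv2.INTER_CUBIC))
```

```text
[ 544.82278708 -267.94667385   42.65158816] [-0.11871958 -0.10254526 -0.79573119] 17.18901168989832
```

View pics/v1.png

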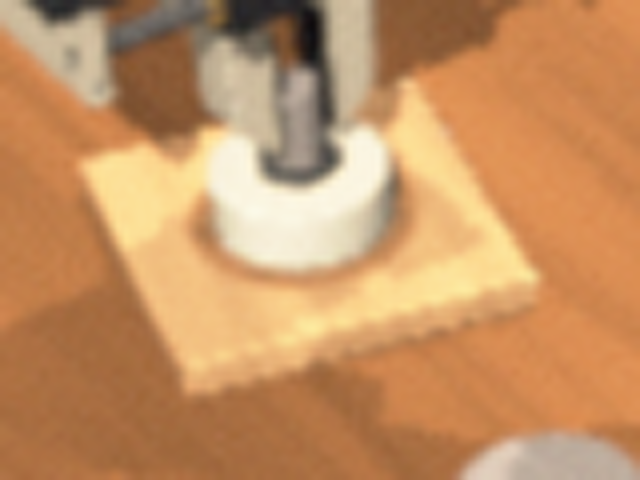

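View pics/v2.png

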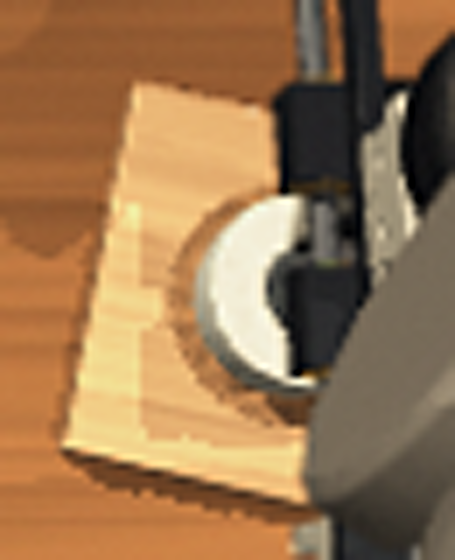

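Request:
carry_out(xyz=[[0,0,0.02],[0,0,0],[0,0,0]], dr=[[0,0,0],[0,0,0],[0,0,0]])

```text
time: 38.3
tool_pos: [544.8, -267.9, 41.4]
tcp_rot: [3.141, 0.0, 1.571]
contact_force: [-0.4, -0.0, 0.2]
grip_width: 17.5
```

Request:
carry_out(xyz=[[0,0,0.005],[0,0,0]], dr=[[0,0,0],[0,0,0]])

```text
time: 38.55
tool_pos: [544.8, -267.9, 41.4]
tcp_rot: [3.141, 0.0, 1.571]
contact_force: [-1.8, -0.0, 4.1]
grip_width: 16.9
```

Request:
carry_out(xyz=[[0,0,0],[0,0,0],[0,0,0],[0,0,0],[0,0,-0.3],[0,0,-0.6],[0,0,-0.8],[0,0,-0.7]], dr=[[0,0,0],[0,0,0],[0,0,0],[0,0,0],[0,0,0],[0,0,0],[0,0,0],[0,0,0]], gripper=0.4)

```text
time: 39.55
tool_pos: [545.0, -268.0, 188.3]
tcp_rot: [3.14, 0.001, 1.571]
contact_force: [0.0, 0.1, -0.3]
grip_width: 64.4
```

Request:
carry_out(xyz=[[0.3,-0.15,0],[0.6,-0.25,0],[0.7,-0.3,0],[0.7,-0.3,0],[0.7,-0.3,0],[0.6,-0.25,0],[0.4,-0.15,0],[0.15,-0.05,0]], dr=[[0,0,0],[0,0,0],[0,0,0],[0,0,0],[0,0,0],[0,0,0],[0,0,0],[0,0,0]])

```text
time: 40.55
tool_pos: [439.6, -17.9, 186.3]
tcp_rot: [3.14, 0.0, 1.572]
contact_force: [-0.0, 0.5, 0.6]
grip_width: 64.3
```

Request:
carry_out(xyz=[[0,0,0],[0,0,0],[0,0,0]], dr=[[0,0,0],[0,0,0],[0,0,0]])

```text
time: 40.92
tool_pos: [440.1, -19.6, 184.9]
tcp_rot: [-3.142, 0.0, 1.57]
contact_force: [-0.2, -0.4, -0.5]
grip_width: 64.1
```

Run:
```python
from ov import *
o=get_obs();p=o['tool_pos'];print(p,o['contact_force'],o['grip_width'])
c=snap('scene','s18.png');t=snap('top','t18.png')
cv2.imwrite('pics/w1.png',cv2.resize(c['image'][120:250,200:380],None,fx=4,fy=4,interpolation=cv2.INTER_CUBIC))
cv2.imwrite('pics/w2.png',cv2.resize(t['image'][150:240,410:500],None,fx=6.5,fy=6.5,interpolation=cv2.INTER_CUBIC))
```

```text
[440.08277075 -19.61077678 184.93264686] [-0.22439682 -0.44729051 -0.52499237] 64.05042944388347
```

View pics/w1.png

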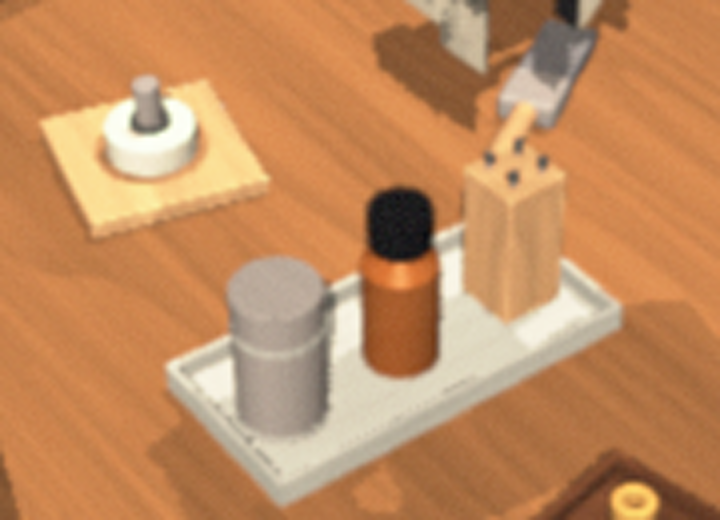

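View pics/w2.png

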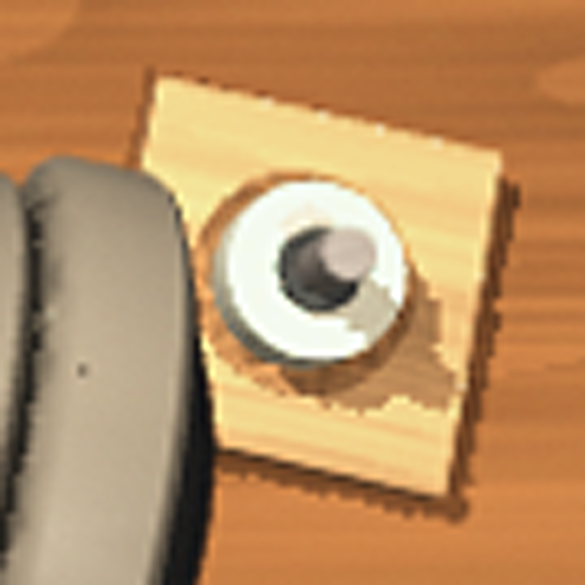

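Run:
```python
from h import *
t=load('t18.png');c=load('s18.png')
f=lambda u:np.array([u])/6.5+[410-.42,150-.42]
print(ray(t,f((315,271)),36),ray(t,f((349,254)),68))
print(ray(c,np.array([(146,85)])/4+[200-.4,120-.4],68))
```

```text
[[ 544.907433   -265.98822171   36.        ]] [[ 544.59486116 -266.50702104   68.        ]]
[[ 546.05262062 -262.36961764   68.        ]]
```

Run:
```python
from h import *
a=np.linspace(0,2*np.pi,200)
def draw(f,x0,y0,w,h,s,out,d,wh):
    c=load(f); im=cv2.resize(c['image'][y0:y0+h,x0:x0+w],None,fx=s,fy=s,interpolation=cv2.INTER_CUBIC)
    for (cx,cy,z,r,col) in((*d,14,38,(255,0,0)),(*wh,36,30,(255,0,255)),(*wh,68,9,(0,255,0))):
        q=(proj(c,np.c_[cx+r*np.cos(a),cy+r*np.sin(a),np.full(200,z)])-[x0,y0])*s+s/2-.5
        cv2.polylines(im,[q.round().astype(int)],True,col,1)
    cv2.imwrite(out,im)
draw('t18.png',425,160,75,75,8,'pics/x1.png',(544.4,-268.7),(544.7,-266.3))
draw('s18.png',205,125,70,60,9,'pics/x2.png',(544.6,-266.9),(546,-262.6))
```

```text
(no output)
```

View pics/x1.png

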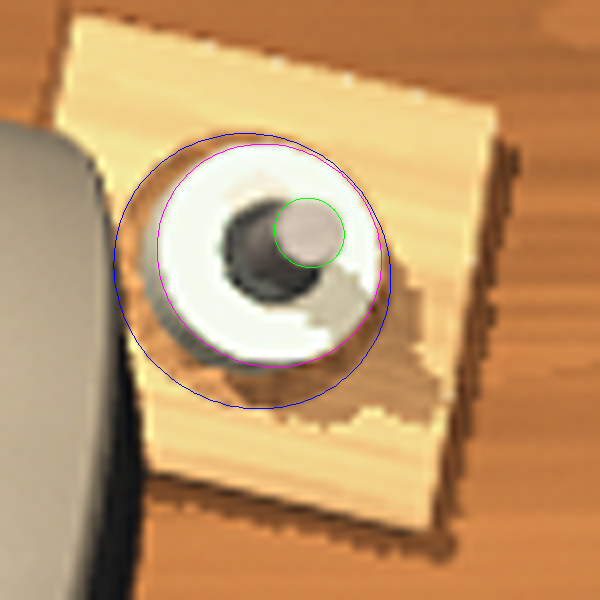

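View pics/x2.png

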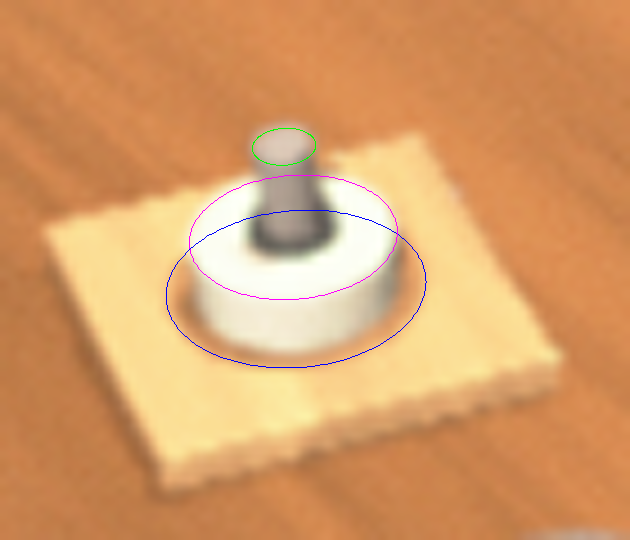

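Request:
carry_out(xyz=[[-0.3,0.15,0],[-0.6,0.25,0],[-0.7,0.3,0],[-0.7,0.3,0],[-0.7,0.3,0],[-0.6,0.25,0],[-0.4,0.15,0],[-0.14,0.05,0]], dr=[[0,0,0],[0,0,0],[0,0,0],[0,0,0],[0,0,0],[0,0,0],[0,0,0],[0,0,0]])

```text
time: 42.02
tool_pos: [544.7, -269.7, 184.2]
tcp_rot: [-3.141, 0.0, 1.569]
contact_force: [-0.1, -0.6, 0.3]
grip_width: 64.6
```

Request:
carry_out(xyz=[[0,0,0],[0,0,0.4],[0,0,0.7],[0,0,0.7],[0,0,0.3],[0,0,0.2],[0,0,0],[0,0,0]], dr=[[0,0,0],[0,0,0],[0,0,0],[0,0,0],[0,0,0],[0,0,0],[0,0,0],[0,0,0]])

```text
time: 43.02
tool_pos: [545.3, -267.4, 48.2]
tcp_rot: [3.14, 0.001, 1.571]
contact_force: [-0.3, -0.9, 0.9]
grip_width: 64.4
```

Request:
carry_out(xyz=[[0,-0.01,0.1],[0,0,0],[0,0,0],[0,0,0]], dr=[[0,0,0],[0,0,0],[0,0,0],[0,0,0]])

```text
time: 43.52
tool_pos: [544.2, -267.4, 41.2]
tcp_rot: [3.141, 0.0, 1.571]
contact_force: [-0.0, 0.4, 0.5]
grip_width: 64.5
```

Request:
carry_out(xyz=[[0,0,0],[0,0,0],[0,0,0],[0,0,0],[0,0,0],[0,0,0],[0,0,0],[0,0,0]], dr=[[0,0,0],[0,0,0],[0,0,0],[0,0,0],[0,0,0],[0,0,0],[0,0,0],[0,0,0]], gripper=-1)

```text
time: 44.52
tool_pos: [544.1, -267.3, 41.0]
tcp_rot: [-3.142, 0.0, 1.571]
contact_force: [-0.3, -0.0, -1.1]
grip_width: 16.9
```

Request:
carry_out(xyz=[[0,0,-0.08],[0,0,0],[-0.04,0,0],[0,0,0],[0,0,0.06],[0,0,0.02],[0,0,0],[0,0,0]], dr=[[0,0,0],[0,0,0],[0,0,0],[0,0,0],[0,0,0],[0,0,0],[0,0,0],[0,0,0]])

```text
time: 45.52
tool_pos: [544.1, -269.6, 40.9]
tcp_rot: [-3.141, 0.0, 1.571]
contact_force: [-1.0, -0.6, -0.1]
grip_width: 17.0
```

Request:
carry_out(xyz=[[0,0,0],[0,0,0],[0,0,0],[0,0,0],[0,0,-0.3],[0,0,-0.6],[0,0,-0.8],[0,0,-0.7]], dr=[[0,0,0],[0,0,0],[0,0,0],[0,0,0],[0,0,0],[0,0,0],[0,0,0],[0,0,0]], gripper=0.4)

```text
time: 46.52
tool_pos: [544.4, -269.8, 188.3]
tcp_rot: [3.14, 0.001, 1.571]
contact_force: [0.4, -0.6, -1.1]
grip_width: 64.0
```

Request:
carry_out(xyz=[[0.3,-0.15,0],[0.6,-0.25,0],[0.7,-0.3,0],[0.7,-0.3,0],[0.7,-0.3,0],[0.6,-0.25,0],[0.4,-0.15,0],[0.18,-0.04,0]], dr=[[0,0,0],[0,0,0],[0,0,0],[0,0,0],[0,0,0],[0,0,0],[0,0,0],[0,0,0]])

```text
time: 47.52
tool_pos: [439.6, -17.9, 186.3]
tcp_rot: [3.14, 0.001, 1.572]
contact_force: [0.5, -1.2, 0.1]
grip_width: 64.7
```

Run:
```python
from h import *
o=get_obs();print(o['tool_pos'],o['grip_width'])
snap('top','t19.png');snap('scene','s19.png')
a=np.linspace(0,2*np.pi,200)
def draw(f,x0,y0,w,h,s,out,d,wh):
    c=load(f); im=cv2.resize(c['image'][y0:y0+h,x0:x0+w],None,fx=s,fy=s,interpolation=cv2.INTER_CUBIC)
    for (cx,cy,z,r,col) in((*d,14,38,(255,0,0)),(*wh,36,30,(255,0,255)),(*wh,68,9,(0,255,0))):
        q=(proj(c,np.c_[cx+r*np.cos(a),cy+r*np.sin(a),np.full(200,z)])-[x0,y0])*s+s/2-.5
        cv2.polylines(im,[q.round().astype(int)],True,col,1)
    cv2.imwrite(out,im)
draw('t19.png',425,160,75,75,8,'pics/y1.png',(544.5,-268.7),(544.5,-268.7))
draw('s19.png',205,125,70,60,9,'pics/y2.png',(545,-265.5),(545,-265.5))
```

```text
[439.60791421 -17.91712755 186.27817278] 64.71536575928413
```

View pics/y1.png

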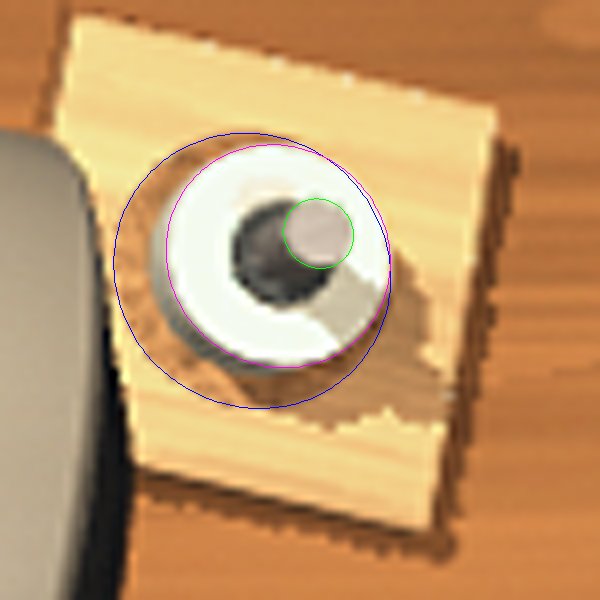

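View pics/y2.png

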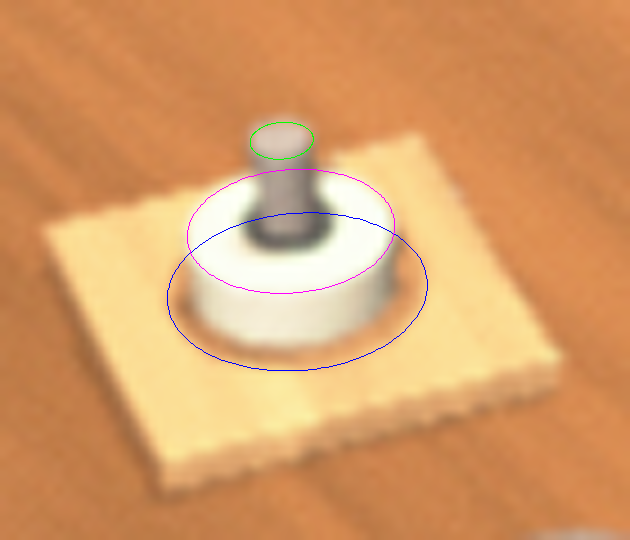

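Request:
carry_out(xyz=[[0,0,0],[0,0,0.3],[0,0,0.6],[0,0,0.5],[0,0,0.3],[0,0,0.2],[0,0,0],[0,0,0]], dr=[[0,0,0],[0,0,0],[0,0,0],[0,0,0],[0,0,0],[0,0,0],[0,0,0],[0,0,0]])

```text
time: 48.62
tool_pos: [440.4, -19.2, 71.6]
tcp_rot: [3.14, 0.0, 1.57]
contact_force: [-0.8, -0.4, -0.8]
grip_width: 64.5
```

Request:
carry_out(xyz=[[0,0,0],[0,0,0]], dr=[[0,0,0],[0,0,0]])

```text
time: 48.88
tool_pos: [440.1, -18.9, 71.5]
tcp_rot: [3.14, 0.0, 1.571]
contact_force: [-0.3, -0.7, 0.1]
grip_width: 64.1
```

Request:
carry_out(xyz=[[0,0,0.1],[0,0,0.07],[0,0,0],[0,0,0],[0,0,0]], dr=[[0,0,0],[0,0,0],[0,0,0],[0,0,0],[0,0,0]])

```text
time: 49.5
tool_pos: [439.9, -18.9, 60.9]
tcp_rot: [3.141, 0.0, 1.571]
contact_force: [-1.2, -1.0, 0.1]
grip_width: 64.3
```

Request:
carry_out(xyz=[[0,0,0],[0,0,0],[0,0,0],[0,0,0],[0,0,0],[0,0,0]], dr=[[0,0,0],[0,0,0],[0,0,0],[0,0,0],[0,0,0],[0,0,0]], gripper=-1)

```text
time: 50.25
tool_pos: [439.8, -18.9, 60.8]
tcp_rot: [3.142, 0.0, 1.571]
contact_force: [-0.0, -0.2, 0.3]
grip_width: 44.1
```

Request:
carry_out(xyz=[[0,0,-0.1],[0,0,-0.2],[0,0,-0.4],[0,0,-0.4],[0,0,-0.3],[0,0,0],[0,0,0]], dr=[[0,0,0],[0,0,0],[0,0,0],[0,0,0],[0,0,0],[0,0,0],[0,0,0]])

```text
time: 51.12
tool_pos: [439.3, -18.8, 144.5]
tcp_rot: [-3.141, -0.0, 1.571]
contact_force: [-0.6, 0.3, -1.7]
grip_width: 43.9
```

Request:
carry_out(xyz=[[0.4,0.15,0],[0.8,0.3,0],[0.9,0.32,0],[0.9,0.32,0],[0.9,0.32,0],[0.9,0.32,0],[0.7,0.25,0],[0.31,0.12,0]], dr=[[0,0,0],[0,0,0],[0,0,0],[0,0,0],[0,0,0],[0,0,0],[0,0,0],[0,0,0]])

```text
time: 52.12
tool_pos: [565.3, 332.0, 142.6]
tcp_rot: [-3.139, 0.001, 1.573]
contact_force: [-0.9, -0.7, -2.2]
grip_width: 43.8
```

Request:
carry_out(xyz=[[0,0,0],[0,0,0],[0,0,0],[0,0,0]], dr=[[0,0,0],[0,0,0],[0,0,0],[0,0,0]])

```text
time: 52.62
tool_pos: [565.8, 328.9, 145.0]
tcp_rot: [3.141, 0.0, 1.57]
contact_force: [0.4, -0.4, -1.1]
grip_width: 43.9
```

Request:
carry_out(xyz=[[0.01,0.01,0.2],[0,0,0.4],[0,0,0.4],[0,0,0.2],[0,0,0.08],[0,0,0],[0,0,0],[0,0,0]], dr=[[0,0,0],[0,0,0],[0,0,0],[0,0,0],[0,0,0],[0,0,0],[0,0,0],[0,0,0]])

```text
time: 53.62
tool_pos: [566.8, 330.5, 68.8]
tcp_rot: [3.14, -0.0, 1.571]
contact_force: [0.3, -0.4, -1.3]
grip_width: 44.0
```

Request:
carry_out(xyz=[[0,0,0],[0,0,0]], dr=[[0,0,0],[0,0,0]])

```text
time: 53.88
tool_pos: [566.4, 330.3, 68.2]
tcp_rot: [3.141, -0.0, 1.571]
contact_force: [0.4, 0.2, -1.4]
grip_width: 43.8
```

Run:
```python
from h import *
o=get_obs();print(o['tool_pos'],o['contact_force'],o['grip_width'])
c=snap('scene','s20.png');t=snap('top','t20.png')
cv2.imwrite('pics/z1.png',cv2.resize(c['image'][225:345,320:450],None,fx=5,fy=5,interpolation=cv2.INTER_CUBIC))
cv2.imwrite('pics/z2.png',cv2.resize(t['image'][135:255,125:275],None,fx=5,fy=5,interpolation=cv2.INTER_CUBIC))
```

```text
[566.44927192 330.34333401  68.15946484] [ 0.36587406  0.21818862 -1.36425585] 43.77895293236082
```

View pics/z1.png

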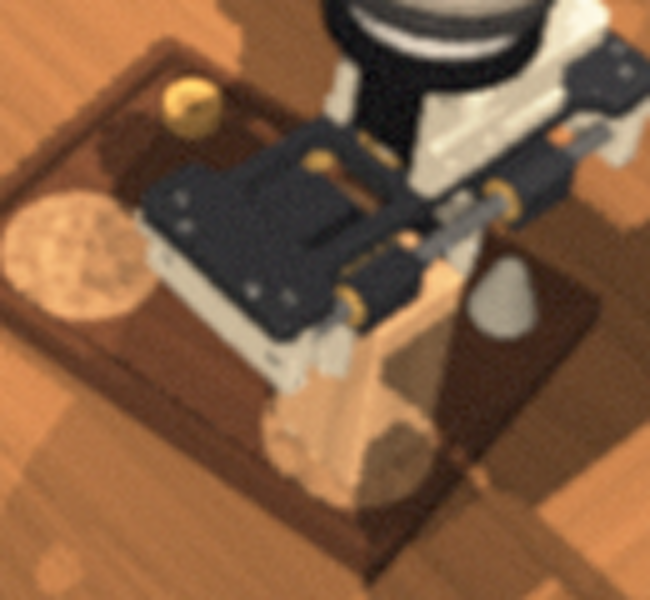

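View pics/z2.png

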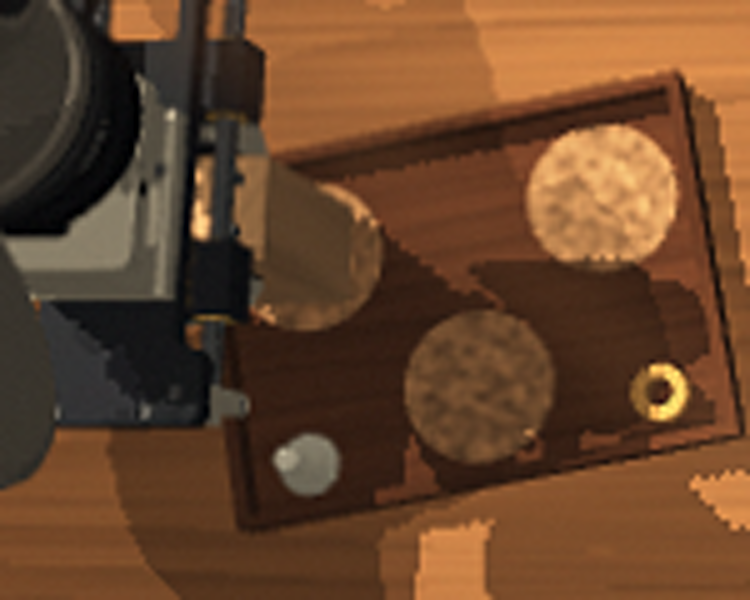

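Block is over its coaster (top crop ~ (310,255)). Lower 5.4 mm.

Request:
carry_out(xyz=[[0,0,0.05],[0,0,0.03],[0,0,0],[0,0,0],[0,0,0]], dr=[[0,0,0],[0,0,0],[0,0,0],[0,0,0],[0,0,0]])

```text
time: 54.6
tool_pos: [566.4, 330.3, 63.1]
tcp_rot: [-3.142, 0.0, 1.571]
contact_force: [0.2, 0.5, -1.9]
grip_width: 43.6
```

Request:
carry_out(xyz=[[0,0,0.01],[0,0,0]], dr=[[0,0,0],[0,0,0]])

```text
time: 54.85
tool_pos: [566.4, 330.4, 62.9]
tcp_rot: [3.141, -0.0, 1.571]
contact_force: [-0.8, 0.3, 0.9]
grip_width: 43.7
```

Request:
carry_out(xyz=[[0,0,0],[0,0,0],[0,0,0],[0,0,0],[0,0,-0.3],[0,0,-0.6],[0,0,-0.6],[0,0,-0.4]], dr=[[0,0,0],[0,0,0],[0,0,0],[0,0,0],[0,0,0],[0,0,0],[0,0,0],[0,0,0]], gripper=0.4)

```text
time: 55.85
tool_pos: [567.1, 330.7, 180.3]
tcp_rot: [3.138, -0.002, 1.571]
contact_force: [0.0, 0.2, -1.0]
grip_width: 64.2
```

Request:
carry_out(xyz=[[-0.4,-0.05,0],[-0.8,-0.1,0],[-0.9,-0.1,0],[-0.9,-0.1,0],[-0.9,-0.1,0],[-0.9,-0.1,0],[-0.7,-0.1,0],[-0.32,-0.04,0]], dr=[[0,0,0],[0,0,0],[0,0,0],[0,0,0],[0,0,0],[0,0,0],[0,0,0],[0,0,0]])

```text
time: 56.85
tool_pos: [525.0, -20.9, 178.0]
tcp_rot: [3.14, 0.001, 1.568]
contact_force: [-0.9, 0.6, -0.1]
grip_width: 64.6
```

Request:
carry_out(xyz=[[0,0,0],[0,0,0],[0,0,0.3],[0,0,0.4],[0,0,0.3],[0,0,0],[0,0,0],[0,0,0]], dr=[[0,0,0],[0,0,0],[0,0,0],[0,0,0],[0,0,0],[0,0,0],[0,0,0],[0,0,0]])

```text
time: 57.85
tool_pos: [525.6, -18.6, 117.5]
tcp_rot: [3.14, 0.0, 1.571]
contact_force: [-0.1, 0.3, 0.7]
grip_width: 64.2
```

Run:
```python
from h import *
o=get_obs();print(o['tool_pos'],o['contact_force'],o['grip_width'])
c=snap('scene','s21.png');t=snap('top','t21.png')
cv2.imwrite('pics/aa1.png',cv2.resize(c['image'][130:345,220:450],None,fx=2.7,fy=2.7,interpolation=cv2.INTER_CUBIC))
cv2.imwrite('pics/aa2.png',cv2.resize(t['image'][135:255,125:275],None,fx=5,fy=5,interpolation=cv2.INTER_CUBIC))
```

```text
[525.56475176 -18.58161434 117.51424492] [-0.0711845   0.34115125  0.73936694] 64.18539398394688
```

View pics/aa1.png

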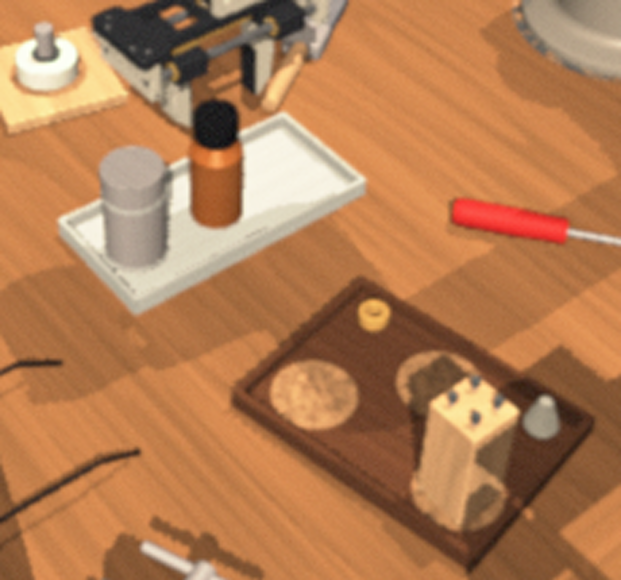

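View pics/aa2.png

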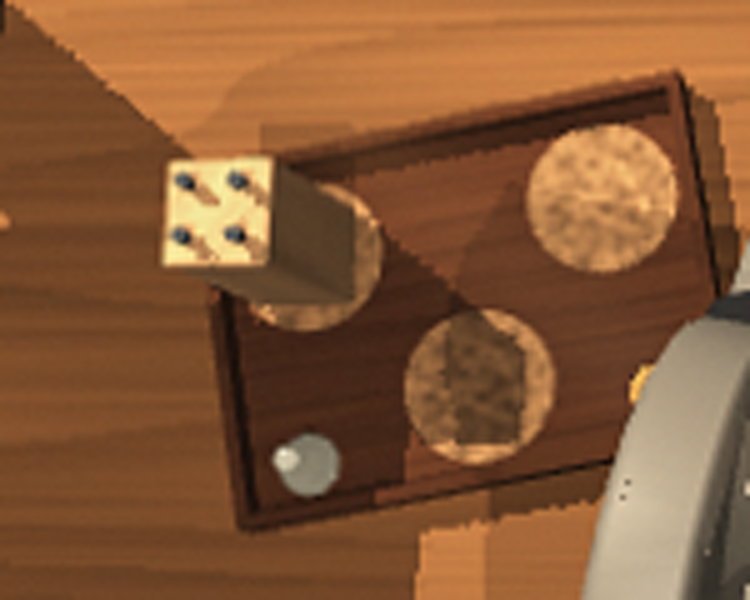

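Run:
```python
from h import *
c=load('s21.png');t=load('t21.png')
print(ray(t,np.array([(218,213)])/5+[125-.4,135-.4],104),ray(c,np.array([(475,413)])/2.7+[220-.3,130-.3],104))
```

```text
[[565.96854604 328.90943131 104.        ]] [[571.27190017 335.3601826  104.        ]]
```

Request:
carry_out(xyz=[[0,0,0.2],[0,0,0.2],[0,0,0.15],[0,0,0],[0,0,0],[0,0,0]], dr=[[0,0,0],[0,0,0],[0,0,0],[0,0,0],[0,0,0],[0,0,0]])

```text
time: 58.7
tool_pos: [525.3, -18.9, 84.0]
tcp_rot: [3.141, 0.0, 1.571]
contact_force: [0.7, -0.2, 0.5]
grip_width: 64.4
```

Request:
carry_out(xyz=[[0,0,0],[0,0,0],[0,0,0],[0,0,0],[0,0,0],[0,0,0]], dr=[[0,0,0],[0,0,0],[0,0,0],[0,0,0],[0,0,0],[0,0,0]], gripper=-1)

```text
time: 59.45
tool_pos: [525.1, -18.9, 83.7]
tcp_rot: [3.141, 0.0, 1.571]
contact_force: [0.9, 0.3, 0.6]
grip_width: 37.8
```

Request:
carry_out(xyz=[[0,0,-0.1],[0,0,-0.2],[0,0,-0.3],[0,0,-0.3],[0,0,-0.2],[0,0,0],[0,0,0]], dr=[[0,0,0],[0,0,0],[0,0,0],[0,0,0],[0,0,0],[0,0,0],[0,0,0]])

```text
time: 60.32
tool_pos: [524.5, -18.8, 149.1]
tcp_rot: [-3.141, -0.0, 1.571]
contact_force: [0.4, 1.1, -2.2]
grip_width: 38.3
```

Request:
carry_out(xyz=[[0.3,-0.02,0],[0.7,-0.05,0],[0.8,-0.05,0],[0.8,-0.05,0],[0.8,-0.05,0],[0.7,-0.05,0],[0.37,-0.02,0],[0,0,0]], dr=[[0,0,0],[0,0,0],[0,0,0],[0,0,0],[0,0,0],[0,0,0],[0,0,0],[0,0,0]])

```text
time: 61.32
tool_pos: [506.3, 251.6, 148.8]
tcp_rot: [-3.14, 0.0, 1.574]
contact_force: [0.1, -0.5, -1.8]
grip_width: 38.6
```

Request:
carry_out(xyz=[[0,0,0],[0,0,0],[0,0,0.2],[0,0,0.35],[0,0,0.25],[0,0,0.1],[0,0,0.05],[0,0,0]], dr=[[0,0,0],[0,0,0],[0,0,0],[0,0,0],[0,0,0],[0,0,0],[0,0,0],[0,0,0]])

```text
time: 62.32
tool_pos: [507.8, 249.4, 92.8]
tcp_rot: [3.141, -0.0, 1.571]
contact_force: [-0.4, 0.2, -2.1]
grip_width: 38.4
```

Request:
carry_out(xyz=[[0,0,0],[0,0,0],[0,0,0]], dr=[[0,0,0],[0,0,0],[0,0,0]])

```text
time: 62.7
tool_pos: [507.7, 249.4, 92.8]
tcp_rot: [3.141, -0.0, 1.571]
contact_force: [0.0, -0.2, -2.6]
grip_width: 38.7
```

Request:
carry_out(xyz=[[0,0,0.06],[0,0,0.05],[0,0,0],[0,0,0],[0,0,0]], dr=[[0,0,0],[0,0,0],[0,0,0],[0,0,0],[0,0,0]])

```text
time: 63.32
tool_pos: [507.6, 249.3, 85.9]
tcp_rot: [-3.141, 0.0, 1.571]
contact_force: [0.9, 0.7, -2.4]
grip_width: 38.2
```

Request:
carry_out(xyz=[[0,0,0.01],[0,0,0]], dr=[[0,0,0],[0,0,0]])

```text
time: 63.58
tool_pos: [507.7, 249.4, 85.7]
tcp_rot: [3.141, -0.0, 1.571]
contact_force: [0.2, 0.5, 0.7]
grip_width: 38.2
```

Request:
carry_out(xyz=[[0,0,0],[0,0,0],[0,0,0],[0,0,0],[0,0,-0.3],[0,0,-0.5],[0,0,-0.5],[0,0,-0.3]], dr=[[0,0,0],[0,0,0],[0,0,0],[0,0,0],[0,0,0],[0,0,0],[0,0,0],[0,0,0]], gripper=0.4)

```text
time: 64.58
tool_pos: [508.0, 249.5, 183.0]
tcp_rot: [3.14, -0.001, 1.571]
contact_force: [-0.7, -0.4, 0.5]
grip_width: 64.5
```

Request:
carry_out(xyz=[[-0.3,0.1,0],[-0.6,0.25,0],[-0.7,0.28,0],[-0.8,0.3,0],[-0.8,0.3,0],[-0.7,0.27,0],[-0.4,0.16,0],[-0.17,0.06,0]], dr=[[0,0,0],[0,0,0],[0,0,0],[0,0,0],[0,0,0],[0,0,0],[0,0,0],[0,0,0]], gripper=0.8)

```text
time: 65.58
tool_pos: [610.4, -21.4, 179.8]
tcp_rot: [-3.139, 0.0, 1.568]
contact_force: [-0.8, -0.2, 0.1]
grip_width: 82.6
```

Request:
carry_out(xyz=[[0,0,0],[0,0,0],[0,0,0.4],[0,0,0.6],[0,0,0.4],[0,0,0.2],[0,0,0],[0,0,0]], dr=[[0,0,0],[0,0,0],[0,0,0],[0,0,0],[0,0,0],[0,0,0],[0,0,0],[0,0,0]])

```text
time: 66.58
tool_pos: [611.5, -18.7, 86.6]
tcp_rot: [3.139, 0.0, 1.571]
contact_force: [-0.2, -0.5, -0.0]
grip_width: 82.6
```

Run:
```python
from h import *
o=get_obs();print(o['tool_pos'],o['contact_force'],o['grip_width'])
c=snap('scene','s22.png');t=snap('top','t22.png')
cv2.imwrite('pics/ab1.png',cv2.resize(c['image'][130:345,220:450],None,fx=2.7,fy=2.7,interpolation=cv2.INTER_CUBIC))
cv2.imwrite('pics/ab2.png',cv2.resize(t['image'][135:255,125:275],None,fx=5,fy=5,interpolation=cv2.INTER_CUBIC))
```

```text
[611.49686202 -18.69387962  86.62785752] [-0.24014415 -0.46915366 -0.02699942] 82.62700221624915
```

View pics/ab1.png

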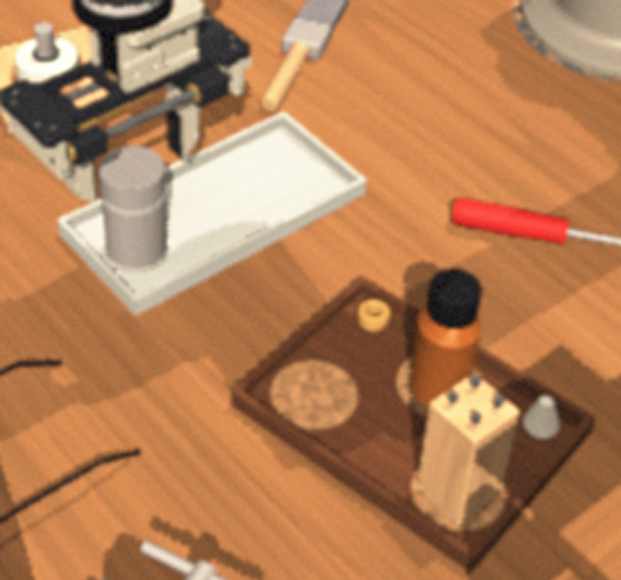

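View pics/ab2.png

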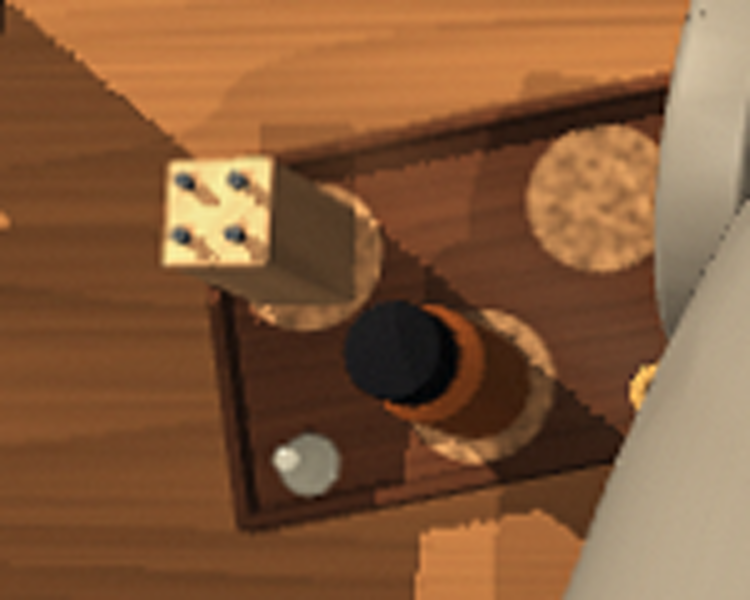

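Request:
carry_out(xyz=[[0,0,0.15],[0,0,0.12],[0,0,0],[0,0,0],[0,0,0]], dr=[[0,0,0],[0,0,0],[0,0,0],[0,0,0],[0,0,0]])

```text
time: 67.3
tool_pos: [610.9, -18.9, 69.4]
tcp_rot: [3.141, 0.0, 1.571]
contact_force: [0.7, 0.2, 0.2]
grip_width: 82.3
```

Request:
carry_out(xyz=[[0,0,0],[0,0,0],[0,0,0],[0,0,0],[0,0,0],[0,0,0]], dr=[[0,0,0],[0,0,0],[0,0,0],[0,0,0],[0,0,0],[0,0,0]], gripper=-1)

```text
time: 68.05
tool_pos: [610.8, -18.9, 69.3]
tcp_rot: [3.142, 0.0, 1.571]
contact_force: [-0.8, -0.1, 1.4]
grip_width: 53.3
```

Request:
carry_out(xyz=[[0,0,-0.1],[0,0,-0.2],[0,0,-0.3],[0,0,-0.3],[0,0,-0.2],[0,0,0],[0,0,0]], dr=[[0,0,0],[0,0,0],[0,0,0],[0,0,0],[0,0,0],[0,0,0],[0,0,0]])

```text
time: 68.92
tool_pos: [610.4, -18.8, 134.7]
tcp_rot: [-3.141, -0.0, 1.571]
contact_force: [-0.9, 0.6, -1.8]
grip_width: 53.5
```

Request:
carry_out(xyz=[[0.4,-0.04,0],[0.7,-0.06,0],[0.7,-0.06,0],[0.7,-0.06,0],[0.7,-0.04,0],[0.4,-0.03,0],[0,0,0],[0,0,0]], dr=[[0,0,0],[0,0,0],[0,0,0],[0,0,0],[0,0,0],[0,0,0],[0,0,0],[0,0,0]])

```text
time: 69.92
tool_pos: [593.2, 196.4, 134.5]
tcp_rot: [-3.14, 0.001, 1.571]
contact_force: [0.4, 0.4, -2.1]
grip_width: 53.4
```

Request:
carry_out(xyz=[[0,0,0],[0,0,0.2],[0,0,0.35],[0,0,0.25],[0,0,0.1],[0,0,0.05],[0,0,0],[0,0,0]], dr=[[0,0,0],[0,0,0],[0,0,0],[0,0,0],[0,0,0],[0,0,0],[0,0,0],[0,0,0]])

```text
time: 70.92
tool_pos: [593.8, 197.2, 78.8]
tcp_rot: [3.14, -0.0, 1.571]
contact_force: [0.9, 0.5, -1.7]
grip_width: 53.3
```

Request:
carry_out(xyz=[[0,0,0],[0,0,0],[0,0,0]], dr=[[0,0,0],[0,0,0],[0,0,0]])

```text
time: 71.3
tool_pos: [593.4, 197.1, 78.3]
tcp_rot: [3.141, 0.0, 1.571]
contact_force: [-0.5, 1.0, -1.2]
grip_width: 53.3
```

Request:
carry_out(xyz=[[0,0,0.06],[0,0,0.05],[0,0,0],[0,0,0],[0,0,0]], dr=[[0,0,0],[0,0,0],[0,0,0],[0,0,0],[0,0,0]])

```text
time: 71.92
tool_pos: [593.3, 197.1, 71.5]
tcp_rot: [-3.141, 0.0, 1.571]
contact_force: [0.1, -0.0, -1.3]
grip_width: 53.3
```

Request:
carry_out(xyz=[[0,0,0.01],[0,0,0]], dr=[[0,0,0],[0,0,0]])

```text
time: 72.18
tool_pos: [593.4, 197.1, 71.2]
tcp_rot: [3.141, 0.0, 1.571]
contact_force: [-0.4, 0.5, 0.5]
grip_width: 53.3
```

Request:
carry_out(xyz=[[0,0,0],[0,0,0],[0,0,0],[0,0,0],[0,0,-0.3],[0,0,-0.6],[0,0,-0.6],[0,0,-0.5]], dr=[[0,0,0],[0,0,0],[0,0,0],[0,0,0],[0,0,0],[0,0,0],[0,0,0],[0,0,0]], gripper=0.8)

```text
time: 73.18
tool_pos: [593.8, 197.3, 194.2]
tcp_rot: [3.139, -0.0, 1.571]
contact_force: [-0.1, -0.5, -0.4]
grip_width: 82.7
```

Request:
carry_out(xyz=[[-0.4,-0.2,0],[-0.8,-0.3,0],[-0.8,-0.4,0],[-0.8,-0.4,0],[-0.8,-0.4,0],[-0.6,-0.2,0],[-0.3,0,0],[0,0,0]], dr=[[0,0,0],[0,0,0],[0,0,0],[0,0,0],[0,0,0],[0,0,0],[0,0,0],[0,0,0]])

```text
time: 74.18
tool_pos: [480.0, -73.6, 191.8]
tcp_rot: [3.14, 0.0, 1.569]
contact_force: [0.6, 0.4, -0.2]
grip_width: 82.7
```

Run:
```python
from h import *
o=get_obs();print(o['tool_pos'],o['contact_force'],o['grip_width'])
c=snap('scene','s23.png');t=snap('top','t23.png')
cv2.imwrite('pics/ac1.png',cv2.resize(c['image'][225:345,300:450],None,fx=5,fy=5,interpolation=cv2.INTER_CUBIC))
cv2.imwrite('pics/ac2.png',cv2.resize(t['image'][135:255,145:295],None,fx=5,fy=5,interpolation=cv2.INTER_CUBIC))
cv2.imwrite('pics/ac3.png',t['image'])
```

```text
[480.03153654 -73.55342694 191.77751684] [ 0.62628642  0.38493348 -0.20849036] 82.65765126678616
```

View pics/ac1.png

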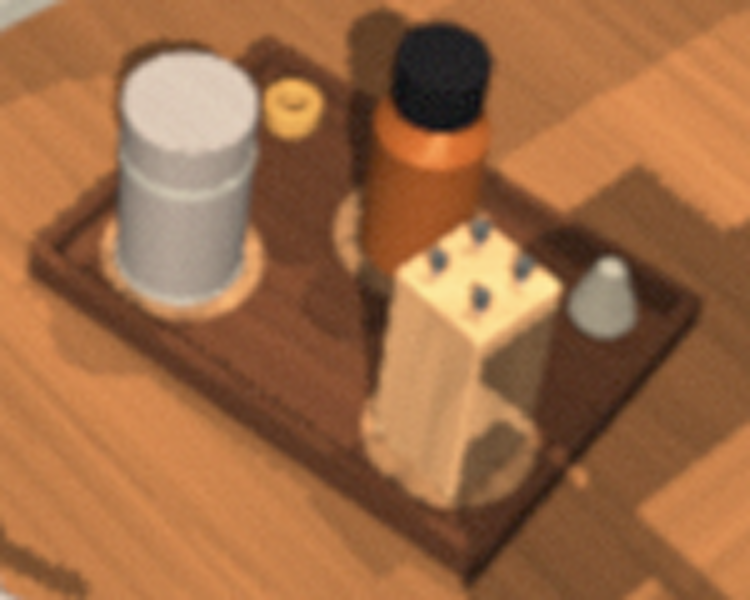

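View pics/ac2.png

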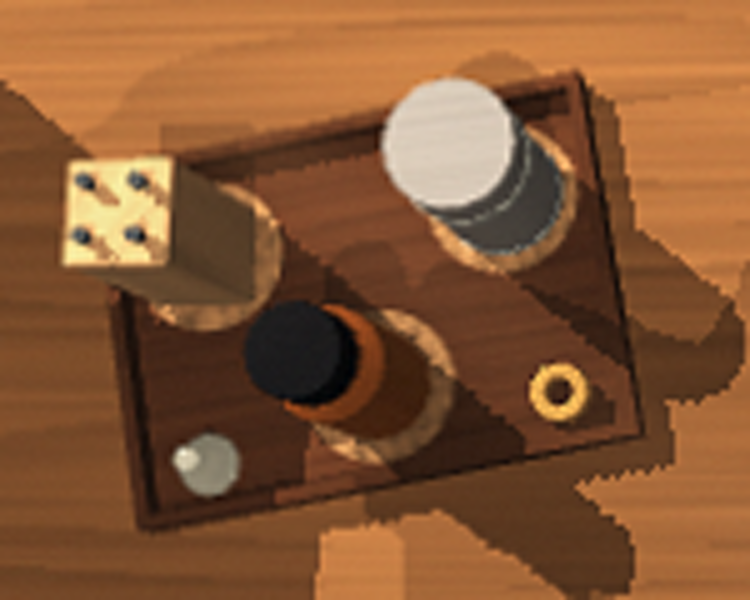

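View pics/ac3.png

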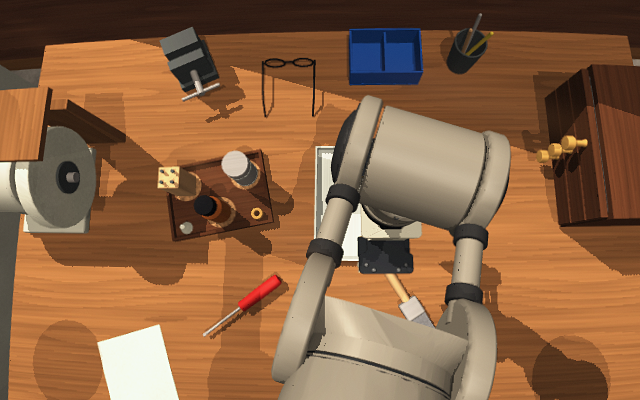

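Run:
```python
from h import *
c=load('s23.png');t=load('t23.png')
T=lambda p:np.array([p])/5+[145-.4,135-.4]
S=lambda p:np.array([p])/5+[300-.4,225-.4]
for n,a,b,z,C1,C2 in(('tin',(448,143.5),(189,102),102,(592.7,195.5),(593.7,197.1)),('block',(118,213),(479.5,282),104,(567.1,329.1),(567.3,330.8)),('bottle',(300,351),(442,57),119,(507.7,248),(508.6,250.2))):
    p=ray(t,T(a),z)[0,:2];q=ray(c,S(b),z)[0,:2]; print(n,p.round(1),(p-C1).round(1),q.round(1),(q-C2).round(1))
```

```text
tin [593.2 195.3] [ 0.5 -0.2] [594.6 197.1] [0.9 0. ]
block [566.  328.9] [-1.1 -0.2] [568.7 332.5] [1.4 1.7]
bottle [507.5 245.6] [-0.2 -2.4] [510.6 251. ] [2.  0.8]
```

Request:
carry_out(xyz=[[0,0,0],[0,0,0],[0,0,0],[0,0,0]], dr=[[0,0,0],[0,0,0],[0,0,0],[0,0,0]])

```text
time: 74.78
tool_pos: [479.4, -72.7, 191.0]
tcp_rot: [-3.142, 0.0, 1.571]
contact_force: [-0.5, 0.1, -0.4]
grip_width: 82.9
```

Run:
```python
from h import *
from plant import close_job
c=snap('scene','s24.png')
print(get_obs()['time'],close_job())
```

```text
the job is handed in; nothing more can be done
74.825 None
```

View pics/s24.png

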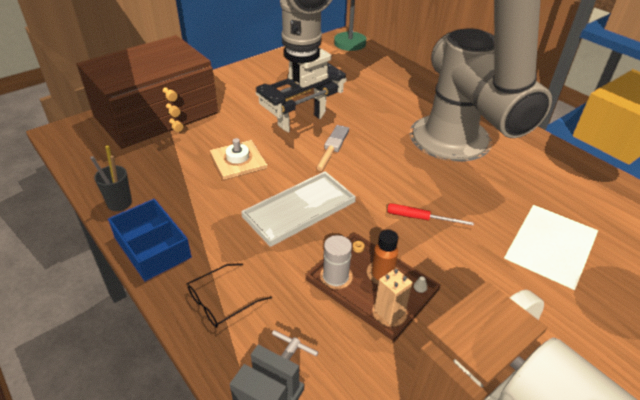

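The job is done and handed in at 74.8 s, and all my checks passed within camera accuracy. I stood the tin, the bottle and the block upright in the tray and set the felt wheel hub up on the cork disc. Then I put the bottle, tin and block back upright on their own coasters, working in the order asked.

**Last checks**
- **Felt wheel:** it first landed about 2.4 mm off the disc centre, so I picked it up again and shifted it. After that both cameras matched a centred wheel.
- **Bottle, tin and block:** all three stand upright. Measured offsets from their coaster centres are about 1 mm for the tin, 1–2 mm for the block and about 2 mm for the bottle. The two cameras disagree by 1–3 mm on these offsets, so treat them as that good only.
- **Cone and collar:** they look where they were in the pictures, and the gripper never went near them.
- **Forces:** readings stayed below 5 N in every report I saw.

**Disagreement:** the pictures showed the fingertips about 29 mm higher relative to the reported TCP than the description says. I set the grasp heights from the pictures, and every grasp held.

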